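# Lock the packing turntable and stack the bearing cartons

### The arm

A 6-joint arm with a two-finger parallel gripper is mounted at the origin on the work surface. World frame = base frame: x ahead of the robot, y to its left, z up, the work surface at z = 0. Lengths are in m, angles in rad, forces in N, time in s.
With the tool pointing down it reaches from about 0.275 to 0.975 m from the base axis. Payload 8.4 kg.
Tool frame: the origin (TCP) lies midway between the tips of the shut fingers; the grasp point (between the pads) lies 19 mm behind it; z points along the fingers, y is the line along which they close (so a half turn about z gives the same grasp; the last joint's range is limited). The gripper opens to 92 mm and grips with 3 to 60 N. Pads are 20 mm wide; open, the fingers measure 128 mm over their backs; the gripper's body (75 mm by 189 mm) begins 69 mm behind the grasp point.
Start: joints at [-1.181, 0.353, 1.633, -0, 1.155, -0.002], TCP at [0.239, -0.578, 0.215] pointing down, gripper open.
Joint ranges: [-2.63, 2.63], [-0.92, 2.1], [0.06, 2.66], [-1.3, 4.44], [0, 2.69], [-3.02, 3.02]. Speed limits (rad/s): [2.22, 2.22, 2.79, 3.14, 3.14, 3.14].

### API

Orientations are given as a unit quaternion [w, x, y, z].
In Python, from bench import arm gives the robot as it stands.
- The arm moves only by the tool drive_tool, never from a script. Its argument "plan" is a list of rows, each an object of numbers: "x", "y", "z": the shift along the tool's x, y, z in mm; "rx", "ry", "rz": the turn, a rotation vector about the tool's x, y, z in degrees; "jaw": the closure in counts, from 0 (fully open) to 255 (shut). In form: [{"x": .., "y": .., "z": .., "rx": .., "ry": .., "rz": .., "jaw": ..}, ...]. A call has 1 to 20 rows; each row shifts and turns the commanded pose from where the row before left it, along the tool's axes as they then stand; what a row does not reach is not made up. A row lasts 1/8 s, in which the tool goes at most 62.5 mm and 10.7 degrees, less where a joint would pass 70% of its speed; a pose out of reach is approached as far as the arm can. A call is refused whole if a number of a shift passes 62.5 or a number of a turn 10.7, either way. A call with a gripper value outside its range is refused whole. The fingers move at their own pace and stop on an object; "newtons" is the grip in N (left out, the last holds). Time passes only in rows, so rows that do not move let the fingers close. It gives the time, the measured TCP pose, the force, the opening and the grip force at its end, in the units of the state.
- arm.read_state(): the state, without advancing time (a new reading comes with each control period).
- arm.grab_frame(name): name is "side" or "top" or "wrist"; returns a dict with "pixels" (400x640x3 uint8, red, green, blue), "fx", "fy", "cx", "cy" (pixels), "view" (4x4, takes a point from world to camera coordinates); the wrist camera has in their place "tool_from_camera" (4x4, takes a point from camera to tool coordinates, whose origin is the TCP and whose axes are the flange's). Camera axes: x right, y down, z forward; pixel columns grow to the right and rows downward; lengths in m; the calibration is good to about 2 mm. The wrist camera is an equidistant fisheye: a pixel r from the principal point sees the ray r / f radians off the axis. A picture is of the moment at which its call begins: read the wrist's pose just before it. There is no depth.
- arm.close_job(): hands the job in; it is judged then, once.
The state is a dict: "clock": time; "joint_positions": joint angles; "dq": joint speeds; "joint_efforts": joint torques, N m; "position": TCP position; "tcp_rot": TCP orientation; "contact_force": force on the tool from outside, world axes, zero at the start; "ft_torque": the same for the moment, N m; "grip_width": opening from 0.0 (shut) to 1.0 (fully open); "gripper_force": force on a finger pad.
Only numpy, scipy, OpenCV 4.12 (cv2) and the standard library are available. Lean on these libraries where they do the work, as an engineer would, in place of code of your own. Each camera call takes 0.05 s, during which the arm holds its last target. There are 200 camera calls.

### The job

Lock the packing turntable before loading it: turn its disc by the black handle until the hole in its ear lines up with the hole in the fixed lug, then take the locking pin from its block and push it down through both until its shoulder rests on the ear. Then stack every brown bearing carton that is there, lying flat, into one square column with flush edges, centred on the rubber pad and lying the long way of the pad. Leave the other things on the bench where they are.

Things in the scene. Friction and masses are not known exactly. Their poses are not given: they have to be found in the camera images.
- disc (a joint): turning angle of the turntable's disc about the vertical axis through its centre, rad, counter-clockwise from above positive, free from -2.4 to 2.4; 0 where the ear's hole stands exactly over the lug's hole; starts between 0.6 and 1.6. It turns stiffly enough (about 0.15 N m) to stay where it is left.
- handle (a point): the disc's hand grip: upright black round post, 16 mm thick, 50 mm high, standing on the disc 82 mm from the disc's centre, straight across from the ear; this point is on its axis, 30 mm above the disc's top and 20 mm below the post's top. It travels with the disc.
- ear_hole (a point): centre of the 14.5 mm through hole in the ear, at the ear's top face; the ear is a flat steel tongue, 36 mm wide, 10 mm thick, sticking out of the disc's rim to 140 mm from the centre; the hole is 122 mm from the disc's centre. It travels with the disc; its top face is 54 mm above the table.
- lug_hole (a point): centre of the matching 14.5 mm through hole in the fixed lug of the turntable's foot, at the lug's top face, 38 mm above the table, 122 mm from the disc's centre; the lug is a grey tongue 36 mm wide and 12 mm thick that sticks out to 140 mm, just below the level at which the ear passes (6 mm gap).
- pad (a point): centre of the top face of the black rubber pad in the middle of the disc; the pad is 68 mm along its x and 94 mm along its y, top face 59 mm above the table; this point lies on the disc's turning axis. The disc is a 200 mm round aluminium plate, its top 56 mm above the table. The pad's -y points to the ear, +y to the handle; it turns with the disc.
- pin_grip (a point): the locking pin: round dark steel grip, 24 mm across, 40 mm high, on a 12 mm shank 44 mm long with a tapered tip (last 10 mm, down to 5 mm); upright, z up. This point is the centre of the grip, 20 mm above the shoulder where the shank begins, 64 mm above the tip. At the start it stands loose in a grey bench block (60 x 60 x 50 mm, fixed, its hole 16 mm), its shoulder resting on the block's top. With the shoulder down on the ear this point is 74 mm above the table.
- carton1_c (a point): closed brown bearing carton, 90 mm along its x, 64 mm along its y, 30 mm high, 0.25 to 0.45 kg, lying flat on the table, either broad side up; this point is its centre, 15 mm above its underside. Between three and five of the five cartons are there.
- carton2_c (a point): closed brown bearing carton, 90 mm along its x, 64 mm along its y, 30 mm high, 0.25 to 0.45 kg, lying flat on the table, either broad side up; this point is its centre, 15 mm above its underside. Between three and five of the five cartons are there.
- carton3_c (a point): closed brown bearing carton, 90 mm along its x, 64 mm along its y, 30 mm high, 0.25 to 0.45 kg, lying flat on the table, either broad side up; this point is its centre, 15 mm above its underside. Between three and five of the five cartons are there.
- carton4_c (a point): closed brown bearing carton, 90 mm along its x, 64 mm along its y, 30 mm high, 0.25 to 0.45 kg, lying flat on the table, either broad side up; this point is its centre, 15 mm above its underside. Between three and five of the five cartons are there.
- carton5_c (a point): closed brown bearing carton, 90 mm along its x, 64 mm along its y, 30 mm high, 0.25 to 0.45 kg, lying flat on the table, either broad side up; this point is its centre, 15 mm above its underside. Between three and five of the five cartons are there.
- ring: loose steel bearing ring, 72 mm outside, 18 mm high, lying flat; not part of the job; origin at the centre of its underside
- tape: roll of brown packing tape, 100 mm across, 48 mm high, lying flat; not part of the job; origin at the centre of its underside
- caliper: digital caliper, 170 mm long along its y, 12 mm high, lying flat; not part of the job; origin at the centre of its underside
- small_box: small white carton, 52 x 52 x 18 mm, not one of the bearing cartons; not part of the job; origin at the centre of its underside
- grease_tin: closed round grey grease tin with a steel lid, 69 mm across, 44 mm high; not part of the job; origin at the centre of its underside
- knife: carton knife with grey handle, 130 mm long along its y, 14 mm high, lying flat; not part of the job; origin at the centre of its underside

How it is judged:
On the way, in this order (a step that is already met when the one before it is completed fails the run):
1. the disc is turned so that the two holes line up and the pin is pushed home through ear and lug (horizontal distance between ear_hole and lug_hole below 0.005 m and horizontal distance between pin_grip and lug_hole below 0.007 m and z of pin_grip in the frame of lug_hole below 0.04 m and angle between pin_grip's own z axis and vertical below 0.14 rad), for 0.3 s.
2. a first carton lies squarely on the rubber pad of the locked turntable (((horizontal distance between carton1_c and pad below 0.008 m and angle between the x axis of carton1_c and the y axis of pad, either way round below 0.12 rad and angle between the z axis of carton1_c and the z axis of pad, either way round below 0.06 rad and height (world z) of carton1_c below 0.082 m) or (horizontal distance between carton2_c and pad below 0.008 m and angle between the x axis of carton2_c and the y axis of pad, either way round below 0.12 rad and angle between the z axis of carton2_c and the z axis of pad, either way round below 0.06 rad and height (world z) of carton2_c below 0.082 m) or (horizontal distance between carton3_c and pad below 0.008 m and angle between the x axis of carton3_c and the y axis of pad, either way round below 0.12 rad and angle between the z axis of carton3_c and the z axis of pad, either way round below 0.06 rad and height (world z) of carton3_c below 0.082 m) or (horizontal distance between carton4_c and pad below 0.008 m and angle between the x axis of carton4_c and the y axis of pad, either way round below 0.12 rad and angle between the z axis of carton4_c and the z axis of pad, either way round below 0.06 rad and height (world z) of carton4_c below 0.082 m) or (horizontal distance between carton5_c and pad below 0.008 m and angle between the x axis of carton5_c and the y axis of pad, either way round below 0.12 rad and angle between the z axis of carton5_c and the z axis of pad, either way round below 0.06 rad and height (world z) of carton5_c below 0.082 m))), for 0.3 s.
At the end, for the whole second after the job is handed in: The ear's hole is within 5 mm of the lug's hole, the pin in both, its shoulder on the ear (within 4 mm); every carton present lies flat, either side up, in one column on the pad: centres within 8 mm of the pad's centre from above, long edges within 7 degrees of the pad's (all of step 1 and horizontal distance between each of carton1_c, carton2_c, carton3_c, carton4_c, carton5_c and pad below 0.008 m and angle between the x axis of each of carton1_c, carton2_c, carton3_c, carton4_c, carton5_c and the y axis of pad, either way round below 0.12 rad and angle between the z axis of each of carton1_c, carton2_c, carton3_c, carton4_c, carton5_c and the z axis of pad, either way round below 0.06 rad and height (world z) of each of carton1_c, carton2_c, carton3_c, carton4_c, carton5_c above 0.068 m); the robot touches nothing.
It fails at once if one of the other things on the bench pushed more than 4 cm from its place (distance of any of ring, tape, caliper, small_box, grease_tin, knife from where it was at the start of the episode above 0.04 m).
Of carton1, carton2, carton3, carton4, carton5 only 3 to 5 are there at a start; the rules pass over those that are not, and their reading is None.
At some moment in a run one of carton1, carton2, carton3, carton4, carton5 may be knocked a few centimetres aside while the robot is not near it.
It also fails if it takes over 210 s, if anything falls off the work surface, if the arm or the gripper's body presses on something with over 40 N, if the wrist force passes 120 N, or if a joint passes its speed limit or range.

## Working session

There is one attempt and no reset: what is moved stays moved. The work goes in short steps, Python scripts to look and compute and a tool call to move; the robot and the scene stay as the last step left them, time stands still between calls to the robot, and variables do not carry over. Pictures are saved under pics/ and viewed, at most 14 in all, crops included, and the job is handed in when it is done.

Besides the shell and the picture viewer there is one more tool, called after ">>>" as name(argument=value, ...) on one line, values as JSON. drive_tool: Moves the arm, as the interface text tells. Its arguments: {"type":"object","properties":{"plan":{"type":"array","items":{"type":"object","properties":{"x":{"type":"number"},"y":{"type":"number"},"z":{"type":"number"},"rx":{"type":"number"},"ry":{"type":"number"},"rz":{"type":"number"},"jaw":{"type":"number"}}}},"newtons":{"type":"number"}},"required":["plan"]}

```bash
ls; mkdir -p pics; cat > h.py <<'E'
import numpy as np, cv2
from bench import arm
from scipy.spatial.transform import Rotation as R
def grab(n):
    s=arm.read_state(); f=arm.grab_frame(n); f['state']=s; return f
def save(f,name): cv2.imwrite('pics/'+name,cv2.cvtColor(np.asarray(f['pixels'],np.uint8),cv2.COLOR_RGB2BGR))
def ray(f,u,v):
    x=(u-f['cx'])/f['fx']; y=(v-f['cy'])/f['fy']
    if 'view' in f:
        T=np.linalg.inv(np.array(f['view'])); d=np.array([x,y,1.])
    else:
        s=f['state']; q=s['tcp_rot']; W=np.eye(4); W[:3,:3]=R.from_quat([q[1],q[2],q[3],q[0]]).as_matrix(); W[:3,3]=s['position']
        T=W@np.array(f['tool_from_camera']); r=np.hypot(x,y); k=np.sin(r)/r if r>1e-9 else 1.; d=np.array([x*k,y*k,np.cos(r)])
    return T[:3,3],T[:3,:3]@d
def onz(f,u,v,z):
    o,d=ray(f,u,v); return o+d*(z-o[2])/d[2]
def proj(f,p):
    p=np.append(p,1.)
    if 'view' in f:
        c=np.array(f['view'])@p; return np.array([f['cx']+f['fx']*c[0]/c[2],f['cy']+f['fy']*c[1]/c[2]])
    s=f['state']; q=s['tcp_rot']; W=np.eye(4); W[:3,:3]=R.from_quat([q[1],q[2],q[3],q[0]]).as_matrix(); W[:3,3]=s['position']
    c=np.linalg.inv(W@np.array(f['tool_from_camera']))@p; rr=np.hypot(c[0],c[1]); t=np.arctan2(rr,c[2])
    return np.array([f['cx']+f['fx']*t*c[0]/rr,f['cy']+f['fy']*t*c[1]/rr])
E
python3 - <<'E'
from h import *
for n in('top','side','wrist'):
    f=grab(n); save(f,n+'0.png'); print(n,f['fx'],f['fy'],f['cx'],f['cy']); print(np.round(np.array(f.get('view',f.get('tool_from_camera'))),3))
s=arm.read_state();print(s)
E
```

```text
pics
top 361.8789050228463 361.8789050228463 312.9537181575599 202.64050911509386
[[-0.019 -1.    -0.013  0.029]
 [-0.993  0.021 -0.117  0.59 ]
 [ 0.117  0.011 -0.993  1.057]
 [ 0.     0.     0.     1.   ]]
side 397.28203575716594 397.28203575716594 314.68056782256 199.85157925849944
[[-0.943 -0.333  0.005  0.537]
 [-0.195  0.54  -0.819  0.18 ]
 [ 0.27  -0.773 -0.574  0.846]
 [ 0.     0.     0.     1.   ]]
wrist 309.70691628693146 309.70691628693146 321.27943753524653 195.3986004513873
[[-0.    -0.971 -0.239  0.066]
 [ 1.     0.    -0.002 -0.001]
 [ 0.002 -0.239  0.971 -0.17 ]
 [ 0.     0.     0.     1.   ]]
{'clock': 0.15, 'joint_positions': array([-1.18143039e+00,  3.53526216e-01,  1.63392619e+00,  5.75178436e-06,
        1.15521176e+00, -2.41113461e-03]), 'dq': array([ 0.00238402, -0.00226214, -0.00233877,  0.00141894, -0.00161443,
       -0.00037462]), 'joint_efforts': array([ 2.37831940e-03, -5.94203210e+01, -3.34468889e+01,  6.98576588e-02,
        2.03833025e-02, -4.84968234e-05]), 'position': array([ 0.23850089, -0.57730796,  0.21402883]), 'tcp_rot': array([-5.26262908e-04,  9.80875200e-01,  1.94636985e-01, -1.00429299e-04]), 'contact_force': array([ 0.66585967, -0.7958013 , -0.49256125]), 'ft_torque': array([-0.04267789,  0.0064294 , -0.01049302]), 'gripper_force': 0.0, 'grip_width': 1.0034500491738294}
```

View pics/top0.png

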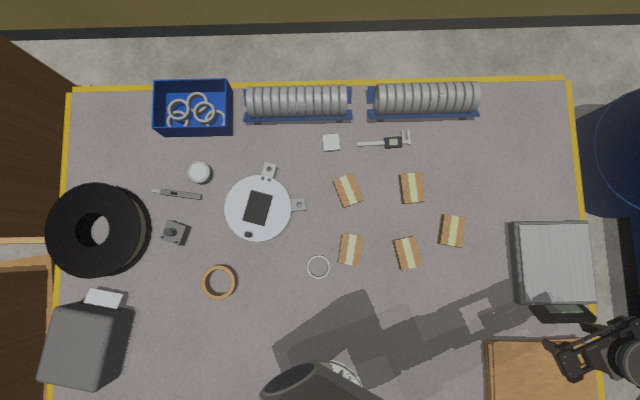

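View pics/side0.png

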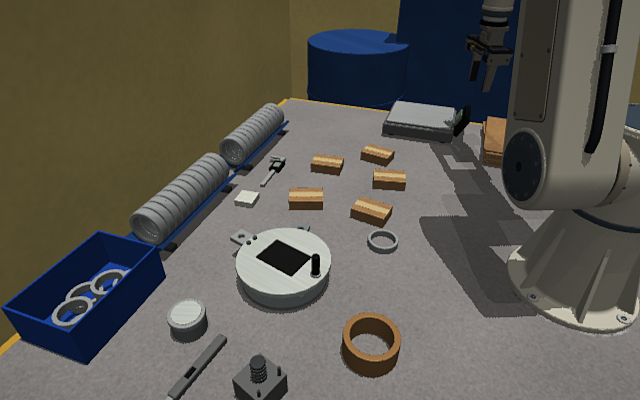

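The top view shows the turntable at (258,208), the handle at (248,235), the ear near (268,170) and the lug near (300,204). The pin block is at (175,232). There are five cartons, near (348,190), (412,188), (452,231), (407,253) and (350,249).

```bash
cat >> h.py <<'E'
def yaw(s=None):
    s=s or arm.read_state(); q=s['tcp_rot']; m=R.from_quat([q[1],q[2],q[3],q[0]]).as_matrix(); return np.degrees(np.arctan2(m[1,0],m[0,0])), m
def go(p,yw=None,mm=45,deg=9):
    """print move in tool axes to world TCP p (m) and yaw (deg)"""
    s=arm.read_state(); y0,m=yaw(s); d=(m.T@(np.array(p)-s['position']))*1000
    rz=0 if yw is None else -((yw-y0+90)%180-90)
    n=int(max(np.ceil(np.linalg.norm(d)/mm),np.ceil(abs(rz)/deg),1)); tilt=np.degrees(np.arccos(-m[2,2]))
    print('tcp',np.round(s['position']*1000,1),'yaw %.1f tilt %.2f'%(y0,tilt),'| tool shift',np.round(d,1),'rz %.1f'%rz,'n',n,'(no rz steps, if translate first)')
    return d,rz
def cartons(f,z=0.03,roi=None):
    hsv=cv2.cvtColor(np.asarray(f['pixels'],np.uint8),cv2.COLOR_RGB2HSV)
    m=((hsv[...,0]>8)&(hsv[...,0]<28)&(hsv[...,1]>60)&(hsv[...,2]>70)).astype(np.uint8)*255
    m=cv2.morphologyEx(m,cv2.MORPH_CLOSE,np.ones((9,9)))
    out=[]
    for c in cv2.findContours(m,cv2.RETR_EXTERNAL,cv2.CHAIN_APPROX_NONE)[0]:
        if cv2.contourArea(c)<300: continue
        p=np.array([onz(f,*q[0],z)[:2] for q in c],np.float32)*1000
        (cx,cy),(w,h),a=cv2.minAreaRect(p)
        if w<h: w,h,a=h,w,a-90
        (u,v)=c[:,0].mean(0); out.append((u,v,cx,cy,w,h,(a+90)%180-90))
    return out
E
python3 - <<'E'
from h import *
f=grab('top')
for c in cartons(f): print(np.round(c,1))
for n,u,v,z in [('ctr',258,208,.056),('handle',248,235,.106),('ear',268,170,.054),('lug',300,204,.038),('pin',171,231,.09),('ring',318,267,.018),('small',331,142,.018),('tin',199,172,.044),('tape',219,282,.048)]: print(n,np.round(onz(f,u,v,z),3))
E
```

```text
[ 543.   370.4  103.2 -630.7  334.4  168.8   89.2]
[218.6 281.6 360.3 300.2 107.4  99.   89. ]
[ 38.9 285.4 359.5 833.2 274.1 149.6  37.3]
[ 407.4  252.6  435.7 -260.6   89.9   67.6   11.7]
[350.1 249.  450.  -91.5  89.7  64.5  -9.8]
[ 451.3  230.6  499.5 -395.3   91.    70.6  -11.4]
[347.7 189.9 627.9 -89.1  90.3  64.9  20.1]
[ 411.6  187.6  631.  -283.3   91.6   68.1    4.3]
[ 85.3 118.5 866.3 739.4 447.7 222.3 -38.5]
[ 450.5  101.6  936.  -337.3 1162.1  420.7   67.2]
[ 315.6   10.5 1202.1   -2.4 2073.3  101.7   88.4]
ctr [0.575 0.18  0.056]
handle [0.495 0.2   0.106]
ear [0.69  0.15  0.054]
lug [0.587 0.056 0.038]
pin [0.511 0.423 0.09 ]
ring [0.398 0.006 0.018]
small [ 0.782 -0.043  0.018]
tin [0.69  0.361 0.044]
tape [0.362 0.295 0.048]
```

```bash
python3 -c "
from h import *
go([.56,.18,.27],150)"
```

```text
tcp [ 238.6 -577.4  214.1] yaw 22.4 tilt 0.05 | tool shift [ 586.3 -577.3  -55.4] rz 52.4 n 19 (no rz steps, if translate first)
```

>>> drive_tool(plan=[{"z": -30},{"x": 32.5,"y": -32,"z": -1.5},{"x": 32.5,"y": -32,"z": -1.5},{"x": 32.5,"y": -32,"z": -1.5},{"x": 32.5,"y": -32,"z": -1.5},{"x": 32.5,"y": -32,"z": -1.5},{"x": 32.5,"y": -32,"z": -1.5},{"x": 32.5,"y": -32,"z": -1.5},{"x": 32.5,"y": -32,"z": -1.5},{"x": 32.5,"y": -32,"z": -1.5},{"x": 32.5,"y": -32,"z": -1.5},{"x": 32.5,"y": -32,"z": -1.5},{"x": 32.5,"y": -32,"z": -1.5},{"x": 32.5,"y": -32,"z": -1.5},{"x": 32.5,"y": -32,"z": -1.5},{"x": 32.5,"y": -32,"z": -1.5},{"x": 32.5,"y": -32,"z": -1.5},{"x": 32.5,"y": -32,"z": -1.5},{"x": 32.5,"y": -32,"z": -1.5}])

```text
$.plan[0]: bad value
```

>>> drive_tool(plan=[{"rz": -10},{"rz": -10},{"rz": -10},{"rz": -10},{"rz": -10},{"rz": -10},{"rz": -10},{"rz": -10},{"rz": -10},{"rz": -10},{"rz": -10},{"rz": -10},{"rz": -8},{}])

```text
$.plan[0]: bad value
```

```bash
sed -i 's/rz=0 if yw is None.*/rz=0 if yw is None else -((yw-y0+180)%360-180)/' h.py; python3 -c "
from h import *
f=grab('wrist'); save(f,'w1.png'); s=f['state'];print(s['position'],yaw(s)[0],s['joint_positions'][5])"
```

```text
[ 0.23855788 -0.5773661   0.21414415] 22.44969357025087 -0.002403572956279252
```

View pics/w1.png

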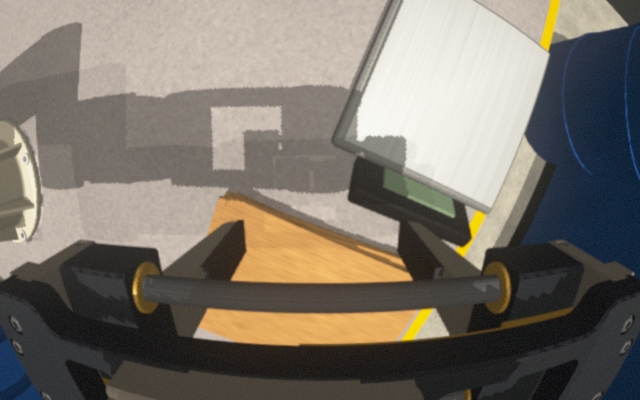

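The fingers fill the lower half of the wrist picture, so the usable view is towards tool +x. Every row needs all seven keys, so I am sending them again.

>>> drive_tool(plan=[{"x": 0,"y": 0,"z": -40,"rx": 0,"ry": 0,"rz": 0,"jaw": 0},{"x": 36,"y": -28.2,"z": -1,"rx": 0,"ry": 0,"rz": 0,"jaw": 0},{"x": 36,"y": -28.2,"z": -1,"rx": 0,"ry": 0,"rz": 0,"jaw": 0},{"x": 36,"y": -28.2,"z": -1,"rx": 0,"ry": 0,"rz": 0,"jaw": 0},{"x": 36,"y": -28.2,"z": -1,"rx": 0,"ry": 0,"rz": 0,"jaw": 0},{"x": 36,"y": -28.2,"z": -1,"rx": 0,"ry": 0,"rz": 0,"jaw": 0},{"x": 36,"y": -28.2,"z": -1,"rx": 0,"ry": 0,"rz": 0,"jaw": 0},{"x": 36,"y": -28.2,"z": -1,"rx": 0,"ry": 0,"rz": 0,"jaw": 0},{"x": 36,"y": -28.2,"z": -1,"rx": 0,"ry": 0,"rz": 0,"jaw": 0},{"x": 36,"y": -28.2,"z": -1,"rx": 0,"ry": 0,"rz": 0,"jaw": 0},{"x": 36,"y": -28.2,"z": -1,"rx": 0,"ry": 0,"rz": 0,"jaw": 0},{"x": 36,"y": -28.2,"z": -1,"rx": 0,"ry": 0,"rz": 0,"jaw": 0},{"x": 36,"y": -28.2,"z": -1,"rx": 0,"ry": 0,"rz": 0,"jaw": 0},{"x": 36,"y": -28.2,"z": -1,"rx": 0,"ry": 0,"rz": 0,"jaw": 0},{"x": 36,"y": -28.2,"z": -1,"rx": 0,"ry": 0,"rz": 0,"jaw": 0},{"x": 36,"y": -28.2,"z": -1,"rx": 0,"ry": 0,"rz": 0,"jaw": 0},{"x": 36,"y": -28.2,"z": -1,"rx": 0,"ry": 0,"rz": 0,"jaw": 0},{"x": 36,"y": -28.2,"z": -1,"rx": 0,"ry": 0,"rz": 0,"jaw": 0},{"x": 36,"y": -28.2,"z": -1,"rx": 0,"ry": 0,"rz": 0,"jaw": 0}], newtons=20)

```text
clock: 2.62
position: [0.6443, 0.1404, 0.2725]
tcp_rot: [0.0, 0.981, 0.195, -0.0]
contact_force: [0.4, -0.0, 0.2]
grip_width: 1.0
gripper_force: 0.0
```

>>> drive_tool(plan=[{"x": 0,"y": 0,"z": 0,"rx": 0,"ry": 0,"rz": -10,"jaw": 0},{"x": 0,"y": 0,"z": 0,"rx": 0,"ry": 0,"rz": -10,"jaw": 0},{"x": 0,"y": 0,"z": 0,"rx": 0,"ry": 0,"rz": -10,"jaw": 0},{"x": 0,"y": 0,"z": 0,"rx": 0,"ry": 0,"rz": -10,"jaw": 0},{"x": 0,"y": 0,"z": 0,"rx": 0,"ry": 0,"rz": -10,"jaw": 0},{"x": 0,"y": 0,"z": 0,"rx": 0,"ry": 0,"rz": -10,"jaw": 0},{"x": 0,"y": 0,"z": 0,"rx": 0,"ry": 0,"rz": -10,"jaw": 0},{"x": 0,"y": 0,"z": 0,"rx": 0,"ry": 0,"rz": -10,"jaw": 0},{"x": 0,"y": 0,"z": 0,"rx": 0,"ry": 0,"rz": -10,"jaw": 0},{"x": 0,"y": 0,"z": 0,"rx": 0,"ry": 0,"rz": -10,"jaw": 0},{"x": 0,"y": 0,"z": 0,"rx": 0,"ry": 0,"rz": -10,"jaw": 0},{"x": 0,"y": 0,"z": 0,"rx": 0,"ry": 0,"rz": -10,"jaw": 0},{"x": 0,"y": 0,"z": 0,"rx": 0,"ry": 0,"rz": -7,"jaw": 0},{"x": 0,"y": 0,"z": 0,"rx": 0,"ry": 0,"rz": 0,"jaw": 0}])

```text
clock: 4.38
position: [0.6436, 0.1389, 0.2724]
tcp_rot: [-0.0, 0.264, 0.965, -0.0]
contact_force: [0.3, -0.3, -0.9]
grip_width: 1.002
gripper_force: 0.0
```

```bash
python3 -c "
from h import *
f=grab('wrist'); save(f,'w2.png'); s=f['state'];print(s['clock'],s['position'],yaw(s)[0],s['joint_positions'])"
```

```text
4.375 [0.64364448 0.13889707 0.27241887] 149.39522009330412 [ 2.10257616e-01  3.59981701e-01  1.49309396e+00  5.59103510e-06
  1.28879629e+00 -8.26386110e-01]
```

View pics/w2.png

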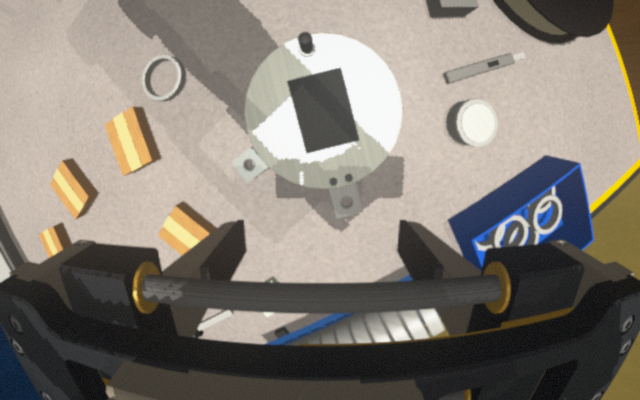

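The wrist view shows the pad centred near (325,110), the handle top near (306,37), the lug hole near (249,164) and the ear hole near (346,200).

```bash
cat >> h.py <<'E'
def blob(f,u,v,r,dark=True,thr=70):
    """centroid + outline of the dark blob nearest (u,v) within r px"""
    g=cv2.cvtColor(np.asarray(f['pixels'],np.uint8),cv2.COLOR_RGB2GRAY); m=(g<thr).astype(np.uint8) if dark else (g>thr).astype(np.uint8)
    w=np.zeros_like(m); cv2.circle(w,(int(u),int(v)),int(r),1,-1); m&=w
    n,l,st,c=cv2.connectedComponentsWithStats(m)
    k=min([i for i in range(1,n) if st[i,4]>12],key=lambda i:np.hypot(*(c[i]-[u,v])))
    cs=cv2.findContours((l==k).astype(np.uint8),cv2.RETR_EXTERNAL,cv2.CHAIN_APPROX_NONE)[0]
    return c[k],max(cs,key=cv2.contourArea)[:,0],st[k,4]
E
python3 - <<'E'
from h import *
f=grab('wrist')
c,o,a=blob(f,325,110,60,thr=90)
p=np.array([onz(f,*q,.059)[:2] for q in o],np.float32)*1000; r=cv2.minAreaRect(p); print('pad',r)
C=np.array(r[0])
for nm,u,v,rr,z in[('lug',249,164,9,.038),('ear',346,201,8,.054)]:
    for t in (60,75,90):
        try:
            c,o,a=blob(f,u,v,rr,thr=t); q=onz(f,*c,z)[:2]*1000; d=q-C; print(nm,t,c,a,q,np.hypot(*d),np.degrees(np.arctan2(d[1],d[0])))
        except Exception as e: print(nm,t,e)
g=cv2.cvtColor(f['pixels'],cv2.COLOR_RGB2GRAY); print(g[196:207,339:354]); print(g[158:170,242:256])
c,o,a=blob(f,306,36,12,thr=60); q=onz(f,*c,.106)[:2]*1000; print('handle',c,a,q,np.hypot(*(q-C)),np.degrees(np.arctan2(*(q-C)[::-1])))
t=grab('top')
c,o,a=blob(t,258,208,22,thr=70); r=cv2.minAreaRect(np.array([onz(t,*q,.059)[:2] for q in o],np.float32)*1000); print('top pad',r)
E
```

```text
pad ((573.7940063476562, 182.381591796875), (65.08979797363281, 91.426513671875), 74.08961486816406)
lug 60 min() iterable argument is empty
lug 75 min() iterable argument is empty
lug 90 min() iterable argument is empty
ear 60 min() iterable argument is empty
ear 75 min() iterable argument is empty
ear 90 min() iterable argument is empty
[[143 143 143 139 137 135 131 133 124 130 135 138 141 141 145]
 [144 146 139 132 127 126 129 126 124 120 126 130 136 139 145]
 [145 143 139 128 120 122 123 122 121 124 120 123 129 135 138]
 [145 141 130 126 123 118 118 121 119 119 121 119 122 130 138]
 [142 135 125 122 119 118 119 117 117 118 119 116 114 123 135]
 [139 129 122 120 117 117 118 118 117 117 118 116 109 118 129]
 [141 124 120 114 116 117 122 120 117 119 116 113 104 114 134]
 [139 126 116 115 117 116 119 120 118 116 113 105 104 118 129]
 [138 132 113 111 111 119 118 117 118 115 108 102 105 120 133]
 [142 134 122 110 107 111 110 110 108 109 103 103 117 129 134]
 [142 138 129 118 109 105 100 101 102 100 102 110 121 134 138]]
[[213 214 211 207 205 198 197 196 200 206 213 214 212 218]
 [211 
[... 179 characters left out ...]
3 139 117 111 121 128 129 131 141 162 181 194 203]
 [199 162 122 104 109 118 124 129 127 137 160 175 186 198]
 [193 157 121 100 107 118 123 122 124 128 148 168 179 188]
 [193 157 120  99 105 118 122 120 122 123 131 155 168 182]
 [191 163 126 103 101 114 118 122 119 117 122 147 164 180]
 [192 169 137 108  96 103 111 118 121 120 126 143 166 188]
 [197 183 156 127 104  99 104 110 115 119 128 152 175 194]
 [196 194 173 151 130 114 109 112 118 125 141 164 187 198]]Traceback (most recent call last):
  File "<stdin>", line 12, in <module>
  File "h.py", line 50, in blob
    k=min([i for i in range(1,n) if st[i,4]>12],key=lambda i:np.hypot(*(c[i]-[u,v])))
ValueError: min() iterable argument is empty
```

```bash
python3 - <<'E'
from h import *
f=grab('wrist'); C=np.array([573.8,182.4])
for nm,u,v,rr,z,ts in[('lug',249,164,12,.038,(140,160,180)),('ear',346,202,9,.054,(126,132)),('handle',306,36,20,.106,(75,90,110))]:
    for t in ts:
        try:
            c,o,a=blob(f,u,v,rr,thr=t); q=onz(f,*c,z)[:2]*1000; d=q-C; print(nm,t,c,a,q,np.hypot(*d),np.degrees(np.arctan2(d[1],d[0])))
        except Exception as e: print(nm,t,e)
t=grab('top')
for th in (70,90):
  c,o,a=blob(t,258,208,26,thr=th); r=cv2.minAreaRect(np.array([onz(t,*q,.059)[:2] for q in o],np.float32)*1000); print('top pad',r)
c,o,a=blob(f,450,8,40,thr=100); print(c,a)
E
```

```text
lug 140 [247.94736842 165.03947368] 76 [583.84332587  59.89039208] 122.92059399300734 -85.31337789210154
lug 160 [248.14893617 165.0106383 ] 94 [583.95766674  60.15096   ] 122.67031415766307 -85.25020719913746
lug 180 [248.43650794 165.07142857] 126 [584.23676351  60.44701526] 122.39876028343369 -85.10853289555625
ear 126 [346.35087719 202.39473684] 114 [691.61866883 148.37416483] 122.63358505736905 -16.10862931389703
ear 132 [346.27407407 202.16296296] 135 [691.2954966 148.4419887] 122.30428550675998 -16.12010972421344
handle 75 [305.83116883  46.84415584] 77 [505.74735939 201.43586776] 70.66488630105178 164.3724881297606
handle 90 [305.16184971  42.52601156] 173 [501.05258695 203.35873551] 75.70637159142039 163.92815919044855
handle 110 [305.02803738  42.1682243 ] 214 [500.61743957 203.44659219] 76.14884236609933 163.95527967381184
top pad ((606.5545043945312, 191.90260314941406), (41.093379974365234, 44.704002380371094), 7.004941463470459)
top pad ((606.6375732421875, 189.15899658203125), (44.376583099365234, 44.81406784057617), 88.81936645507812)
[445.77207392   9.49075975] 487
```

Two independent checks agree: both hole radii come out at 122.5 mm and the pad angle is 164°. The disc therefore has to turn about -69.2°.

```bash
python3 -c "
from h import *
go([.495,.205,.125],164)"
```

```text
tcp [643.7 138.9 272.5] yaw 149.3 tilt 0.00 | tool shift [161.6 -19.  147.6] rz -14.7 n 5 (no rz steps, if translate first)
```

>>> drive_tool(plan=[{"x": 40,"y": -4.8,"z": 0,"rx": 0,"ry": 0,"rz": 0,"jaw": 0},{"x": 40,"y": -4.8,"z": 10,"rx": 0,"ry": 0,"rz": 0,"jaw": 0},{"x": 40,"y": -4.8,"z": 30,"rx": 0,"ry": 0,"rz": 0,"jaw": 60},{"x": 41.6,"y": -4.6,"z": 30,"rx": 0,"ry": 0,"rz": 0,"jaw": 60},{"x": 0,"y": 0,"z": 30,"rx": 0,"ry": 0,"rz": -7.5,"jaw": 60},{"x": 0,"y": 0,"z": 25,"rx": 0,"ry": 0,"rz": -7.2,"jaw": 60},{"x": 0,"y": 0,"z": 0,"rx": 0,"ry": 0,"rz": 0,"jaw": 60},{"x": 0,"y": 0,"z": 0,"rx": 0,"ry": 0,"rz": 0,"jaw": 60}])

```text
clock: 5.58
position: [0.4955, 0.2049, 0.1485]
tcp_rot: [0.0, 0.14, 0.99, 0.0]
contact_force: [-0.3, -0.7, 0.7]
grip_width: 0.762
gripper_force: 0.0
```

```bash
python3 -c "
from h import *
f=grab('wrist'); save(f,'w3.png'); go([.495,.205,.067],164)
print(proj(f,[.495,.205,.106]), arm.read_state()['grip_width'])"
```

```text
tcp [495.7 204.9 148.7] yaw 164.0 tilt 0.09 | tool shift [ 0.8 -0.2 81.7] rz -0.0 n 2 (no rz steps, if translate first)
[320.86121557 215.74403331] 0.7664688419918196
```

View pics/w3.png

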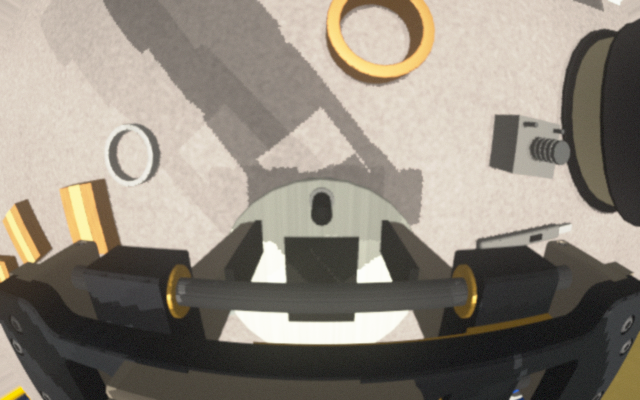

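The post is centred between the fingers at (321,215), where it was predicted. I'll go down and grip it.

>>> drive_tool(plan=[{"x": 0.4,"y": 0,"z": 40,"rx": 0,"ry": 0,"rz": 0,"jaw": 60},{"x": 0.4,"y": 0,"z": 30,"rx": 0,"ry": 0,"rz": 0,"jaw": 60},{"x": 0,"y": 0,"z": 12,"rx": 0,"ry": 0,"rz": 0,"jaw": 60},{"x": 0,"y": 0,"z": 0,"rx": 0,"ry": 0,"rz": 0,"jaw": 255},{"x": 0,"y": 0,"z": 0,"rx": 0,"ry": 0,"rz": 0,"jaw": 255},{"x": 0,"y": 0,"z": 0,"rx": 0,"ry": 0,"rz": 0,"jaw": 255},{"x": 0,"y": 0,"z": 0,"rx": 0,"ry": 0,"rz": 0,"jaw": 255},{"x": 0,"y": 0,"z": 0,"rx": 0,"ry": 0,"rz": 0,"jaw": 255},{"x": 0,"y": 0,"z": 0,"rx": 0,"ry": 0,"rz": 0,"jaw": 255}], newtons=12)

```text
clock: 6.75
position: [0.4942, 0.205, 0.0657]
tcp_rot: [0.0, 0.138, 0.99, 0.0]
contact_force: [-0.0, 0.6, 2.4]
grip_width: 0.172
gripper_force: 12.0
```

>>> drive_tool(plan=[{"x": -0.2,"y": 5.72,"z": 0,"rx": 0,"ry": 0,"rz": 4,"jaw": 255},{"x": -0.2,"y": 5.72,"z": 0,"rx": 0,"ry": 0,"rz": 4,"jaw": 255},{"x": -0.2,"y": 5.72,"z": 0,"rx": 0,"ry": 0,"rz": 4,"jaw": 255},{"x": -0.2,"y": 5.72,"z": 0,"rx": 0,"ry": 0,"rz": 4,"jaw": 255},{"x": -0.2,"y": 5.72,"z": 0,"rx": 0,"ry": 0,"rz": 4,"jaw": 255},{"x": -0.2,"y": 5.72,"z": 0,"rx": 0,"ry": 0,"rz": 4,"jaw": 255},{"x": -0.2,"y": 5.72,"z": 0,"rx": 0,"ry": 0,"rz": 4,"jaw": 255},{"x": -0.2,"y": 5.72,"z": 0,"rx": 0,"ry": 0,"rz": 4,"jaw": 255},{"x": -0.2,"y": 5.72,"z": 0,"rx": 0,"ry": 0,"rz": 4,"jaw": 255}])

```text
clock: 7.88
position: [0.5222, 0.2473, 0.0657]
tcp_rot: [-0.0, 0.438, 0.899, -0.0]
contact_force: [-2.2, 0.9, 2.7]
grip_width: 0.17
gripper_force: 12.0
```

>>> drive_tool(plan=[{"x": -0.2,"y": 5.72,"z": 0,"rx": 0,"ry": 0,"rz": 4,"jaw": 255},{"x": -0.2,"y": 5.72,"z": 0,"rx": 0,"ry": 0,"rz": 4,"jaw": 255},{"x": -0.2,"y": 5.72,"z": 0,"rx": 0,"ry": 0,"rz": 4,"jaw": 255},{"x": -0.2,"y": 5.72,"z": 0,"rx": 0,"ry": 0,"rz": 4,"jaw": 255},{"x": -0.2,"y": 5.72,"z": 0,"rx": 0,"ry": 0,"rz": 4,"jaw": 255},{"x": -0.2,"y": 5.72,"z": 0,"rx": 0,"ry": 0,"rz": 4,"jaw": 255},{"x": -0.2,"y": 5.72,"z": 0,"rx": 0,"ry": 0,"rz": 4,"jaw": 255},{"x": -0.2,"y": 5.72,"z": 0,"rx": 0,"ry": 0,"rz": 4,"jaw": 255},{"x": 0,"y": 1.7,"z": 0,"rx": 0,"ry": 0,"rz": 1.2,"jaw": 255},{"x": 0,"y": 0,"z": 0,"rx": 0,"ry": 0,"rz": 0,"jaw": 255},{"x": 0,"y": 0,"z": 0,"rx": 0,"ry": 0,"rz": 0,"jaw": 255}])

```text
clock: 9.25
position: [0.5663, 0.2656, 0.0657]
tcp_rot: [-0.0, 0.676, 0.737, 0.001]
contact_force: [0.1, 6.3, -1.0]
grip_width: 0.174
gripper_force: 12.0
```

```bash
python3 - <<'E'
from h import *
s=arm.read_state(); d=s['position'][:2]*1000-[573.8,182.4]; print(np.hypot(*d),np.degrees(np.arctan2(d[1],d[0])),yaw(s)[0],s['joint_positions'])
E
```

```text
83.52301201202519 95.15811302993025 94.94035081004778 [0.43535083 0.52106659 1.7450195  0.00178003 0.87387056 0.34798501]
```

>>> drive_tool(plan=[{"x": 0,"y": 0,"z": 0,"rx": 0,"ry": 0,"rz": 0,"jaw": 60},{"x": 0,"y": 0,"z": 0,"rx": 0,"ry": 0,"rz": 0,"jaw": 60},{"x": 0,"y": 0,"z": -20,"rx": 0,"ry": 0,"rz": 0,"jaw": 60},{"x": 0,"y": 0,"z": -40,"rx": 0,"ry": 0,"rz": 0,"jaw": 60},{"x": -40,"y": 0,"z": -40,"rx": 0,"ry": 0,"rz": 0,"jaw": 60},{"x": -50,"y": 0,"z": -40,"rx": 0,"ry": 0,"rz": 0,"jaw": 60},{"x": -50,"y": 0,"z": -40,"rx": 0,"ry": 0,"rz": 0,"jaw": 60},{"x": -50,"y": 0,"z": 0,"rx": 0,"ry": 0,"rz": 0,"jaw": 60},{"x": -40,"y": 0,"z": 0,"rx": 0,"ry": 0,"rz": 0,"jaw": 60},{"x": 0,"y": 0,"z": 0,"rx": 0,"ry": 0,"rz": 0,"jaw": 60},{"x": 0,"y": 0,"z": 0,"rx": 0,"ry": 0,"rz": 0,"jaw": 60}])

```text
clock: 10.62
position: [0.5856, 0.0378, 0.2445]
tcp_rot: [0.0, 0.676, 0.737, 0.0]
contact_force: [-0.5, -0.0, 0.1]
grip_width: 0.764
gripper_force: 0.0
```

```bash
python3 - <<'E'
from h import *
f=grab('wrist'); save(f,'w4.png'); s=f['state']; print(s['position'],yaw(s)[0])
print('ear',proj(f,[.584,.060,.054]),'pin',proj(f,[.511,.423,.09]),'pad',proj(f,[.5738,.1824,.059]))
E
```

```text
[0.58555985 0.03782304 0.244545  ] 94.90929503706444
ear [322.59367214 159.62330616] pin [ 288.88236076 -119.90506229] pad [322.90103908  54.56043415]
```

View pics/w4.png

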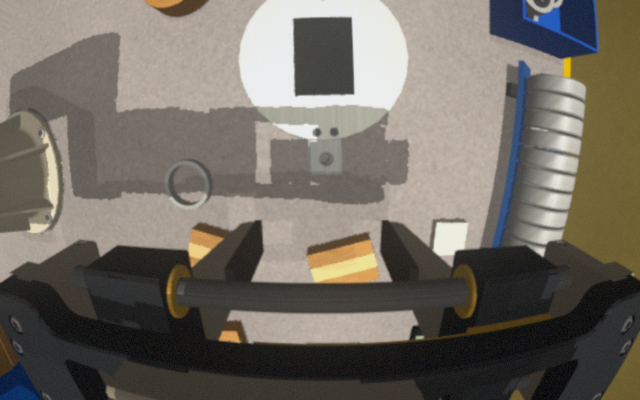

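The ear hole is at about (326,159), against (322.6,159.6) predicted for alignment, so I'll measure it.

```bash
python3 - <<'E'
from h import *
f=grab('wrist')
c,o,a=blob(f,323,55,60,thr=90)
r=cv2.minAreaRect(np.array([onz(f,*q,.059)[:2] for q in o],np.float32)*1000); print('pad',r)
C=np.array(r[0]); g=cv2.cvtColor(f['pixels'],cv2.COLOR_RGB2GRAY); print(g[151:168,317:336])
for t in (105,112,118,124):
    try:
        c,o,a=blob(f,326,159,11,thr=t); q=onz(f,*c,.054)[:2]*1000; d=q-C; print(t,c,a,q,np.hypot(*d),np.degrees(np.arctan2(d[1],d[0])))
    except Exception as e: print(t,e)
E
```

```text
pad ((574.1596069335938, 182.35325622558594), (64.90693664550781, 91.70658874511719), 5.546384334564209)
[[143 143 145 143 145 140 140 137 139 137 140 140 141 146 147 142 141 144
  146]
 [141 141 144 146 144 135 130 124 125 124 127 129 133 144 141 143 143 144
  145]
 [143 144 142 141 138 124 119 118 114 115 113 112 120 134 137 143 140 143
  144]
 [144 141 142 134 125 118 112 113 112 110 112 106 108 116 130 138 142 142
  144]
 [142 142 136 125 115 109 114 116 116 114 111 104 101 111 118 128 138 144
  144]
 [142 140 130 120 114 112 115 114 115 111 115 106 103 106 111 120 137 142
  145]
 [143 133 125 118 114 111 114 115 114 113 112 102 100 104 111 117 129 138
  144]
 [140 136 125 116 113 113 109 115 113 113 105 101  97 106 113 116 127 142
  146]
 [141 132 121 116 114 114 114 112 112 105 101  97 101 109 110 111 124 136
  143]
 [143 133 123 112 113 109 112 112 110 104  97  96 103 109 108 111 125 137
  142]
 [139 133 123 111 110 109 107 105 105  97  88  97 106 106 105 109 125 138
  141]
 [141 136 126 114 101  95  96  95  90  89  92 104 110 105 105 116 132 138
  141]
 [141 138 134 116 104  92  90  88  89  92 100 106 104  95 110 124 136 139
  142]
 [141 137 134 129 118 104  94  87  88  94  97 103 100 109 116 131 138 144
  139]
 [139 138 139 134 130 118 105 103 101  99 107 106 116 121 130 135 139 140
  141]
 [141 142 142 142 140 131 124 121 119 119 122 124 127 135 140 140 141 139
  141]
 [143 139 138 143 142 137 137 135 133 132 132 134 138 138 144 142 137 142
  142]]
105 [326.23913043 161.36956522] 46 [588.35294071  58.75188234] 124.4136260680031 -83.44933091282685
112 [327.01162791 160.56976744] 86 [589.17040131  59.774534  ] 123.49440104413185 -83.01841073694774
118 [326.04316547 159.31654676] 139 [587.90806733  61.15135766] 121.97918010347402 -83.5283526906098
124 [325.81528662 159.36305732] 157 [587.64712351  61.0731698 ] 122.02775285368071 -83.65423101771947
```

>>> drive_tool(plan=[{"x": -42,"y": 1,"z": 20,"rx": 0,"ry": 0,"rz": 0,"jaw": 60},{"x": 0,"y": 0,"z": 50,"rx": 0,"ry": 0,"rz": 0,"jaw": 60},{"x": 0,"y": 0,"z": 50,"rx": 0,"ry": 0,"rz": 0,"jaw": 60},{"x": 0,"y": 0,"z": 0,"rx": 0,"ry": 0,"rz": 0,"jaw": 60},{"x": 0,"y": 0,"z": 0,"rx": 0,"ry": 0,"rz": 0,"jaw": 60}])

```text
clock: 11.35
position: [0.5912, -0.0035, 0.1252]
tcp_rot: [0.0, 0.676, 0.737, 0.001]
contact_force: [0.2, -0.9, -0.3]
grip_width: 0.763
gripper_force: 0.0
```

```bash
python3 - <<'E'
from h import *
f=grab('wrist'); s=f['state']; print(s['position'],yaw(s)[0])
e=proj(f,[.584,.060,.054]); print('ear',e,'lug',proj(f,[.584,.060,.038]))
u,v=int(e[0]),int(e[1]); f['pixels']=cv2.resize(f['pixels'][v-35:v+35,u-45:u+45],None,fx=8,fy=8,interpolation=cv2.INTER_CUBIC); print(u-45,v-35); save(f,'c5.png')
E
```

```text
[ 0.59120954 -0.00354691  0.12523205] 95.00437763089904
ear [320.51771458 125.16941494] lug [320.5698813  124.94181022]
275 90
```

View pics/c5.png

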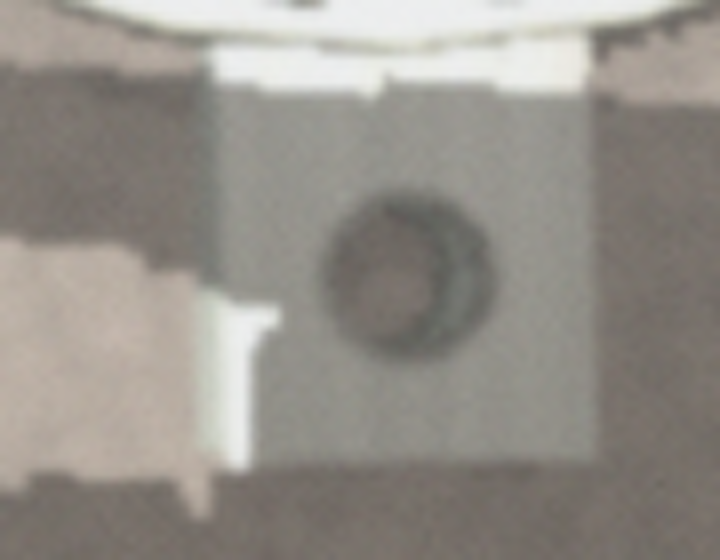

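Through the ear hole (zoom centre 408,275) the lug hole shows about 2.5 mm to the left. The tapered tip can pull that in, because the disc turns freely. I'll work out the insertion point and go for the pin.

```bash
python3 - <<'E'
from h import *
f=grab('wrist')
print('ear',onz(f,326,124.4,.054),'lug',onz(f,322.4,124.2,.038))
go([.511,.36,.25],None)
E
```

```text
ear [0.58884013 0.06083407 0.054     ] lug [0.58613593 0.06060807 0.038     ]
tcp [591.8  -3.8 126. ] yaw 95.0 tilt 0.20 | tool shift [ 369.4  -48.4 -124.3] rz 0.0 n 9 (no rz steps, if translate first)
```

>>> drive_tool(plan=[{"x": 0,"y": 0,"z": -50,"rx": 0,"ry": 0,"rz": 0,"jaw": 20},{"x": 20,"y": -2.4,"z": -50,"rx": 0,"ry": 0,"rz": 0,"jaw": 20},{"x": 50,"y": -6,"z": -24,"rx": 0,"ry": 0,"rz": 0,"jaw": 20},{"x": 50,"y": -6.7,"z": 0,"rx": 0,"ry": 0,"rz": 0,"jaw": 20},{"x": 50,"y": -6.7,"z": 0,"rx": 0,"ry": 0,"rz": 0,"jaw": 20},{"x": 50,"y": -6.7,"z": 0,"rx": 0,"ry": 0,"rz": 0,"jaw": 20},{"x": 50,"y": -6.7,"z": 0,"rx": 0,"ry": 0,"rz": 0,"jaw": 20},{"x": 50,"y": -6.7,"z": 0,"rx": 0,"ry": 0,"rz": 0,"jaw": 20},{"x": 49,"y": -6.7,"z": 0,"rx": 0,"ry": 0,"rz": 0,"jaw": 20},{"x": 0,"y": 0,"z": 0,"rx": 0,"ry": 0,"rz": 0,"jaw": 20},{"x": 0,"y": 0,"z": 0,"rx": 0,"ry": 0,"rz": 0,"jaw": 20}])

```text
clock: 12.82
position: [0.5102, 0.3591, 0.249]
tcp_rot: [0.0, 0.676, 0.737, 0.001]
contact_force: [-0.2, -0.3, 0.8]
grip_width: 0.919
gripper_force: 0.0
```

```bash
python3 - <<'E'
from h import *
f=grab('wrist'); s=f['state']; print(s['position'],yaw(s)[0])
u,v=proj(f,[.511,.423,.09]).astype(int); print(u,v)
v0=max(v-60,0); f['pixels']=cv2.resize(f['pixels'][v0:v+60,u-80:u+80],None,fx=4,fy=4,interpolation=cv2.INTER_CUBIC); print(u-80,v0); save(f,'c6.png')
E
```

```text
[0.51015798 0.35906567 0.24897054] 94.99663362244443
328 124
248 64
```

View pics/c6.png

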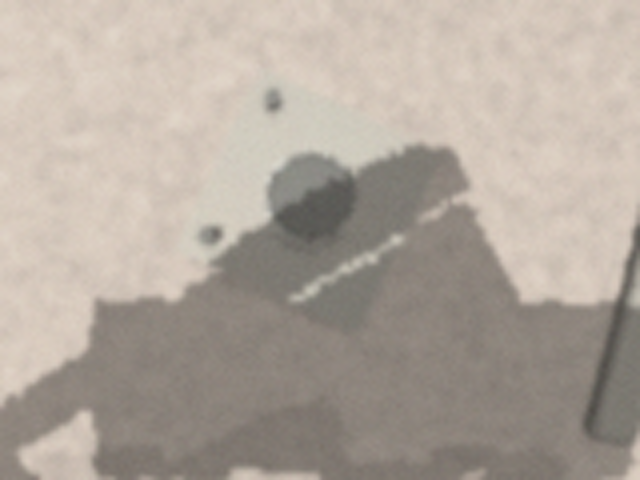

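The pin grip's top is at zoom (313,196), which is pixel (326.2,113).

```bash
python3 - <<'E'
from h import *
f=grab('wrist'); p=onz(f,326.2,113,.09); print(p); go([p[0],p[1],.12]); go([p[0],p[1],.059])
E
```

```text
[0.50781351 0.43439976 0.09      ]
tcp [510.4 358.2 248.5] yaw 94.9 tilt 0.05 | tool shift [ 76.1   3.8 128.5] rz 0.0 n 4 (no rz steps, if translate first)
tcp [510.4 358.2 248.5] yaw 94.9 tilt 0.05 | tool shift [ 76.1   3.8 189.5] rz 0.0 n 5 (no rz steps, if translate first)
```

>>> drive_tool(plan=[{"x": 38,"y": 1.9,"z": 0,"rx": 0,"ry": 0,"rz": 0,"jaw": 60},{"x": 38,"y": 1.9,"z": 10,"rx": 0,"ry": 0,"rz": 0,"jaw": 60},{"x": 0,"y": 0,"z": 40,"rx": 0,"ry": 0,"rz": 0,"jaw": 60},{"x": 0,"y": 0,"z": 50,"rx": 0,"ry": 0,"rz": 0,"jaw": 60},{"x": 0,"y": 0,"z": 40,"rx": 0,"ry": 0,"rz": 0,"jaw": 60},{"x": 0,"y": 0,"z": 30,"rx": 0,"ry": 0,"rz": 0,"jaw": 60},{"x": 0,"y": 0,"z": 19,"rx": 0,"ry": 0,"rz": 0,"jaw": 60},{"x": 0,"y": 0,"z": 0,"rx": 0,"ry": 0,"rz": 0,"jaw": 150},{"x": 0,"y": 0,"z": 0,"rx": 0,"ry": 0,"rz": 0,"jaw": 255},{"x": 0,"y": 0,"z": 0,"rx": 0,"ry": 0,"rz": 0,"jaw": 255},{"x": 0,"y": 0,"z": 0,"rx": 0,"ry": 0,"rz": 0,"jaw": 255},{"x": 0,"y": 0,"z": 0,"rx": 0,"ry": 0,"rz": 0,"jaw": 255},{"x": 0,"y": 0,"z": 0,"rx": 0,"ry": 0,"rz": 0,"jaw": 255}], newtons=35)

```text
clock: 14.55
position: [0.5074, 0.4355, 0.0592]
tcp_rot: [0.0, 0.676, 0.737, 0.0]
contact_force: [-0.3, 0.2, 5.0]
grip_width: 0.254
gripper_force: 35.0
```

>>> drive_tool(plan=[{"x": 0,"y": 0,"z": -15,"rx": 0,"ry": 0,"rz": 0,"jaw": 255},{"x": 0,"y": 0,"z": -25,"rx": 0,"ry": 0,"rz": 0,"jaw": 255},{"x": 0,"y": 0,"z": -40,"rx": 0,"ry": 0,"rz": 0,"jaw": 255},{"x": 0,"y": 0,"z": -40,"rx": 0,"ry": 0,"rz": 0,"jaw": 255},{"x": 0,"y": 0,"z": -30,"rx": 0,"ry": 0,"rz": 0,"jaw": 255},{"x": 0,"y": 0,"z": 0,"rx": 0,"ry": 0,"rz": 0,"jaw": 255}])

```text
clock: 15.3
position: [0.5082, 0.4362, 0.2119]
tcp_rot: [0.0, 0.676, 0.737, 0.002]
contact_force: [1.0, 0.3, -1.7]
grip_width: 0.254
gripper_force: 35.0
```

```bash
python3 - <<'E'
from h import *
go([.5868,.0614,.209]); s=arm.read_state(); print(s['grip_width'],s['contact_force'])
E
```

```text
tcp [508.2 436.2 211.9] yaw 94.9 tilt 0.29 | tool shift [-380.2   45.9    2. ] rz 0.0 n 9 (no rz steps, if translate first)
0.25354630471717116 [ 0.98521547  0.25274801 -1.66970657]
```

>>> drive_tool(plan=[{"x": -20,"y": 2.4,"z": 0,"rx": 0,"ry": 0,"rz": 0,"jaw": 255},{"x": -45,"y": 5.4,"z": 0,"rx": 0,"ry": 0,"rz": 0,"jaw": 255},{"x": -45,"y": 5.4,"z": 0,"rx": 0,"ry": 0,"rz": 0,"jaw": 255},{"x": -45,"y": 5.4,"z": 0,"rx": 0,"ry": 0,"rz": 0,"jaw": 255},{"x": -45,"y": 5.4,"z": 0,"rx": 0,"ry": 0,"rz": 0,"jaw": 255},{"x": -45,"y": 5.4,"z": 0,"rx": 0,"ry": 0,"rz": 0,"jaw": 255},{"x": -45,"y": 5.4,"z": 0,"rx": 0,"ry": 0,"rz": 0,"jaw": 255},{"x": -45,"y": 5.4,"z": 20,"rx": 0,"ry": 0,"rz": 0,"jaw": 255},{"x": -30,"y": 3.7,"z": 30,"rx": 0,"ry": 0,"rz": 0,"jaw": 255},{"x": -15,"y": 2,"z": 32,"rx": 0,"ry": 0,"rz": 0,"jaw": 255},{"x": 0,"y": 0,"z": 0,"rx": 0,"ry": 0,"rz": 0,"jaw": 255},{"x": 0,"y": 0,"z": 0,"rx": 0,"ry": 0,"rz": 0,"jaw": 255},{"x": 0,"y": 0,"z": 0,"rx": 0,"ry": 0,"rz": 0,"jaw": 255}])

```text
clock: 16.92
position: [0.5862, 0.0612, 0.1279]
tcp_rot: [0.001, 0.676, 0.737, 0.001]
contact_force: [0.1, 0.5, -0.8]
grip_width: 0.256
gripper_force: 35.0
```

```bash
python3 - <<'E'
from h import *
f=grab('wrist'); go([.5868,.0614,.125])
f['pixels']=cv2.resize(f['pixels'][130:280,240:400],None,fx=4,fy=4,interpolation=cv2.INTER_CUBIC); save(f,'c7.png')
print(proj(f,[.5888,.0608,.054]),proj(f,[.5868,.0606,.038]))
E
```

```text
tcp [586.2  61.3 127.8] yaw 95.0 tilt 0.10 | tool shift [0.1 0.6 2.8] rz 0.0 n 1 (no rz steps, if translate first)
[325.66463477 204.97774155] [323.09713819 200.10137359]
```

View pics/c7.png

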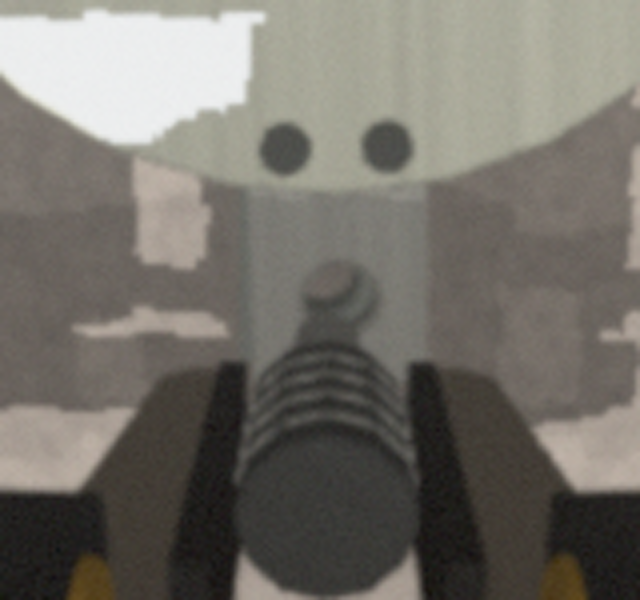

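The pin hangs upright over the ear, at zoom (330,320), with the hole just ahead at (341,290). I'll lower it in guarded steps.

>>> drive_tool(plan=[{"x": 0,"y": 0.5,"z": 10,"rx": 0,"ry": 0,"rz": 0,"jaw": 255},{"x": 0,"y": 0,"z": 8,"rx": 0,"ry": 0,"rz": 0,"jaw": 255},{"x": 0,"y": 0,"z": 6,"rx": 0,"ry": 0,"rz": 0,"jaw": 255},{"x": 0,"y": 0,"z": 3,"rx": 0,"ry": 0,"rz": 0,"jaw": 255},{"x": 0,"y": 0,"z": 3,"rx": 0,"ry": 0,"rz": 0,"jaw": 255},{"x": 0,"y": 0,"z": 0,"rx": 0,"ry": 0,"rz": 0,"jaw": 255}])

```text
clock: 17.73
position: [0.5862, 0.0606, 0.0965]
tcp_rot: [-0.0, 0.676, 0.737, 0.0]
contact_force: [1.1, 0.2, -1.3]
grip_width: 0.253
gripper_force: 35.0
```

Tip 10 mm into the ear hole, no force.

>>> drive_tool(plan=[{"x": 0,"y": 0,"z": 4,"rx": 0,"ry": 0,"rz": 0,"jaw": 255},{"x": 0,"y": 0,"z": 3,"rx": 0,"ry": 0,"rz": 0,"jaw": 255},{"x": 0,"y": 0,"z": 3,"rx": 0,"ry": 0,"rz": 0,"jaw": 255},{"x": 0,"y": 0,"z": 0,"rx": 0,"ry": 0,"rz": 0,"jaw": 255}])

```text
clock: 18.23
position: [0.5859, 0.0606, 0.0863]
tcp_rot: [-0.0, 0.676, 0.737, -0.0]
contact_force: [0.9, 0.1, -1.5]
grip_width: 0.253
gripper_force: 35.0
```

>>> drive_tool(plan=[{"x": 0,"y": 0,"z": 3,"rx": 0,"ry": 0,"rz": 0,"jaw": 255},{"x": 0,"y": 0,"z": 3,"rx": 0,"ry": 0,"rz": 0,"jaw": 255},{"x": 0,"y": 0,"z": 3,"rx": 0,"ry": 0,"rz": 0,"jaw": 255},{"x": 0,"y": 0,"z": 0,"rx": 0,"ry": 0,"rz": 0,"jaw": 255}])

```text
clock: 18.73
position: [0.586, 0.0606, 0.0774]
tcp_rot: [-0.0, 0.676, 0.737, -0.0]
contact_force: [0.4, 0.2, -0.8]
grip_width: 0.254
gripper_force: 35.0
```

>>> drive_tool(plan=[{"x": 0,"y": 0,"z": 4,"rx": 0,"ry": 0,"rz": 0,"jaw": 255},{"x": 0,"y": 0,"z": 4,"rx": 0,"ry": 0,"rz": 0,"jaw": 255},{"x": 0,"y": 0,"z": 4,"rx": 0,"ry": 0,"rz": 0,"jaw": 255},{"x": 0,"y": 0,"z": 2,"rx": 0,"ry": 0,"rz": 0,"jaw": 255},{"x": 0,"y": 0,"z": 0.8,"rx": 0,"ry": 0,"rz": 0,"jaw": 255},{"x": 0,"y": 0,"z": 0,"rx": 0,"ry": 0,"rz": 0,"jaw": 255}])

```text
clock: 19.48
position: [0.5864, 0.0606, 0.0632]
tcp_rot: [0.0, 0.676, 0.737, 0.0]
contact_force: [0.1, 0.0, 2.5]
grip_width: 0.251
gripper_force: 35.0
```

The pin is seated with the TCP at 63 mm, as expected. I'll release it, rise and check.

>>> drive_tool(plan=[{"x": 0,"y": 0,"z": 0,"rx": 0,"ry": 0,"rz": 0,"jaw": 120},{"x": 0,"y": 0,"z": 0,"rx": 0,"ry": 0,"rz": 0,"jaw": 120},{"x": 0,"y": 0,"z": 0,"rx": 0,"ry": 0,"rz": 0,"jaw": 120},{"x": 0,"y": 0,"z": -30,"rx": 0,"ry": 0,"rz": 0,"jaw": 120},{"x": -20,"y": 0,"z": -50,"rx": 0,"ry": 0,"rz": 0,"jaw": 0},{"x": -40,"y": 0,"z": -50,"rx": 0,"ry": 0,"rz": 0,"jaw": 0},{"x": -40,"y": 0,"z": -20,"rx": 0,"ry": 0,"rz": 0,"jaw": 0},{"x": 0,"y": 0,"z": 0,"rx": 0,"ry": 0,"rz": 0,"jaw": 0},{"x": 0,"y": 0,"z": 0,"rx": 0,"ry": 0,"rz": 0,"jaw": 0}])

```text
clock: 20.6
position: [0.5941, -0.0377, 0.2109]
tcp_rot: [-0.001, 0.676, 0.737, -0.0]
contact_force: [-0.4, 0.2, -0.2]
grip_width: 0.999
gripper_force: 0.0
```

```bash
python3 - <<'E'
from h import *
f=grab('wrist'); s=f['state']; print(s['position'])
u,v=proj(f,[.574,.182,.059]); print(u,v,'pintop exp',proj(f,[.5862,.0606,.094]),'if 6mm up',proj(f,[.5862,.0606,.100]))
c,o,a=blob(f,u,v,75,thr=90)
r=cv2.minAreaRect(np.array([onz(f,*q,.059)[:2] for q in o],np.float32)*1000); print('pad',r)
p=f['pixels'].copy(); f['pixels']=cv2.resize(p[0:200,220:420],None,fx=3,fy=3,interpolation=cv2.INTER_CUBIC); save(f,'c8.png')
for c in cartons(grab('top')): 
    if 80<c[4]<100 and c[5]<75: print(np.round(c,1))
E
```

```text
[ 0.5941488  -0.03767987  0.21094738]
321.439788595231 -16.25797017029177 pintop exp [323.2920072   87.44170103] if 6mm up [323.31701934  86.71758185]
pad ((577.3350830078125, 149.22854614257812), (65.2080078125, 26.673290252685547), 4.906589031219482)
[ 408.3  252.9  435.6 -261.    89.5   66.9   11.8]
[ 451.5  230.5  499.7 -395.3   91.5   70.6  -11.5]
[ 411.6  187.6  631.  -283.3   91.6   68.1    4.3]
```

View pics/c8.png

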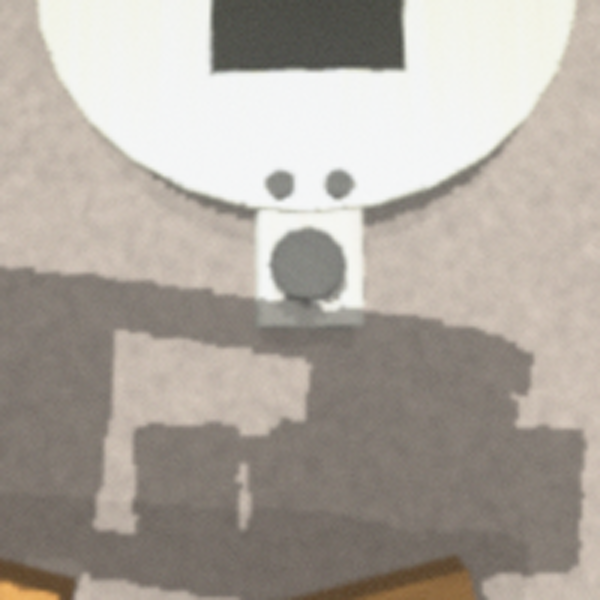

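The pin's head is at zoom (308,265), which matches the position expected for fully seated, and the pad is at 94.9°. Carton A is next.

```bash
python3 -c "
from h import *
go([.4357,-.260,.15],11.7)"
```

```text
tcp [593.9 -37.1 210.5] yaw 95.0 tilt 0.12 | tool shift [-208.4 -176.9   60.7] rz 83.3 n 10 (no rz steps, if translate first)
```

>>> drive_tool(plan=[{"x": -34.7,"y": -29.5,"z": 0,"rx": 0,"ry": 0,"rz": 0,"jaw": 0},{"x": -34.7,"y": -29.5,"z": 0,"rx": 0,"ry": 0,"rz": 0,"jaw": 0},{"x": -34.7,"y": -29.5,"z": 0,"rx": 0,"ry": 0,"rz": 0,"jaw": 0},{"x": -34.7,"y": -29.5,"z": 0,"rx": 0,"ry": 0,"rz": 0,"jaw": 0},{"x": -34.7,"y": -29.5,"z": 0,"rx": 0,"ry": 0,"rz": 0,"jaw": 0},{"x": -34.7,"y": -29.4,"z": 0,"rx": 0,"ry": 0,"rz": 0,"jaw": 0},{"x": 0,"y": 0,"z": 7.5,"rx": 0,"ry": 0,"rz": 10.4,"jaw": 0},{"x": 0,"y": 0,"z": 7.5,"rx": 0,"ry": 0,"rz": 10.4,"jaw": 0},{"x": 0,"y": 0,"z": 7.5,"rx": 0,"ry": 0,"rz": 10.4,"jaw": 0},{"x": 0,"y": 0,"z": 7.5,"rx": 0,"ry": 0,"rz": 10.4,"jaw": 0},{"x": 0,"y": 0,"z": 7.5,"rx": 0,"ry": 0,"rz": 10.4,"jaw": 0},{"x": 0,"y": 0,"z": 7.5,"rx": 0,"ry": 0,"rz": 10.4,"jaw": 0},{"x": 0,"y": 0,"z": 7.5,"rx": 0,"ry": 0,"rz": 10.4,"jaw": 0},{"x": 0,"y": 0,"z": 7.5,"rx": 0,"ry": 0,"rz": 10.4,"jaw": 0},{"x": 0,"y": 0,"z": 0,"rx": 0,"ry": 0,"rz": 0,"jaw": 0},{"x": 0,"y": 0,"z": 0,"rx": 0,"ry": 0,"rz": 0,"jaw": 0}], newtons=35)

```text
clock: 22.7
position: [0.4365, -0.2602, 0.1515]
tcp_rot: [-0.0, 0.994, 0.105, -0.0]
contact_force: [0.1, -0.4, 1.0]
grip_width: 1.003
gripper_force: 0.0
```

```bash
python3 - <<'E'
from h import *
f=grab('wrist'); save(f,'w9.png'); go([.4357,-.260,.006],11.7)
for c in cartons(f): print(np.round(c,1))
E
```

```text
tcp [ 436.6 -260.4  151.7] yaw 12.0 tilt 0.01 | tool shift [ -0.8  -0.6 145.7] rz 0.3 n 4 (no rz steps, if translate first)
[  17.9  391.  -349.8  532.   492.9   85.4  -51.8]
[ 255.1  387.9  113.6 -192.8  539.8  100.   -70.2]
[ 436.   333.8  290.6 -472.9  411.5   12.   -77.8]
[ 498.7  287.1  360.3 -498.8   83.3   36.8   29.6]
[144.7 286.1 268.3 -71.8  85.1  39.2 -11.8]
[ 323.6  190.7  434.3 -261.8   92.5   65.    11.8]
[ 460.7  158.9  498.  -393.2   91.1   75.3  -11.7]
[170.5 145.  447.1 -96.1  94.3  74.6 -10. ]
[ 386.2   27.9  610.1 -285.8   65.8   65.1  -85.5]
[ 202.2   11.9  586.2 -104.2   78.5   35.3  -87.5]
```

View pics/w9.png

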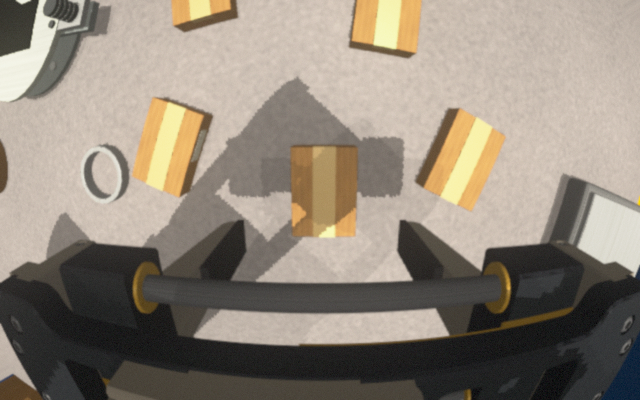

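The carton lies squarely between the fingers at (323,190), and wrist and top readings agree within 2 mm. I'll go down and grip.

>>> drive_tool(plan=[{"x": -1.5,"y": 0,"z": 40,"rx": 0,"ry": 0,"rz": 0,"jaw": 0},{"x": 0,"y": 0,"z": 45,"rx": 0,"ry": 0,"rz": 0,"jaw": 0},{"x": 0,"y": 0,"z": 35,"rx": 0,"ry": 0,"rz": 0,"jaw": 0},{"x": 0,"y": 0,"z": 18,"rx": 0,"ry": 0,"rz": 0,"jaw": 0},{"x": 0,"y": 0,"z": 7.5,"rx": 0,"ry": 0,"rz": 0,"jaw": 0},{"x": 0,"y": 0,"z": 0,"rx": 0,"ry": 0,"rz": 0,"jaw": 80},{"x": 0,"y": 0,"z": 0,"rx": 0,"ry": 0,"rz": 0,"jaw": 255},{"x": 0,"y": 0,"z": 0,"rx": 0,"ry": 0,"rz": 0,"jaw": 255},{"x": 0,"y": 0,"z": 0,"rx": 0,"ry": 0,"rz": 0,"jaw": 255},{"x": 0,"y": 0,"z": 0,"rx": 0,"ry": 0,"rz": 0,"jaw": 255},{"x": 0,"y": 0,"z": -20,"rx": 0,"ry": 0,"rz": 0,"jaw": 255},{"x": 0,"y": 0,"z": -40,"rx": 0,"ry": 0,"rz": 0,"jaw": 255},{"x": 0,"y": 0,"z": -50,"rx": 0,"ry": 0,"rz": 0,"jaw": 255},{"x": 0,"y": 0,"z": -50,"rx": 0,"ry": 0,"rz": 0,"jaw": 255},{"x": 0,"y": 0,"z": 0,"rx": 0,"ry": 0,"rz": 0,"jaw": 255}])

```text
clock: 24.62
position: [0.4369, -0.2621, 0.1696]
tcp_rot: [0.002, 0.995, 0.102, 0.003]
contact_force: [-0.1, -0.3, -2.9]
grip_width: 0.692
gripper_force: 35.0
```

```bash
python3 -c "
from h import *
go([.5739,.1824,.165],95)"
```

```text
tcp [ 436.9 -262.1  169.6] yaw 11.8 tilt 0.38 | tool shift [ 224.7 -407.3    3.9] rz -83.2 n 11 (no rz steps, if translate first)
```

>>> drive_tool(plan=[{"x": 10,"y": -18.2,"z": 0,"rx": 0,"ry": 0,"rz": 0,"jaw": 255},{"x": 22.5,"y": -40.7,"z": 0,"rx": 0,"ry": 0,"rz": 0,"jaw": 255},{"x": 22.5,"y": -40.7,"z": 0,"rx": 0,"ry": 0,"rz": 0,"jaw": 255},{"x": 22.5,"y": -40.7,"z": 0,"rx": 0,"ry": 0,"rz": 0,"jaw": 255},{"x": 22.5,"y": -40.7,"z": 0,"rx": 0,"ry": 0,"rz": 0,"jaw": 255},{"x": 22.5,"y": -40.7,"z": 0,"rx": 0,"ry": 0,"rz": 0,"jaw": 255},{"x": 22.5,"y": -40.7,"z": 0,"rx": 0,"ry": 0,"rz": 0,"jaw": 255},{"x": 22.5,"y": -40.7,"z": 0,"rx": 0,"ry": 0,"rz": 0,"jaw": 255},{"x": 22.5,"y": -40.7,"z": 0,"rx": 0,"ry": 0,"rz": 0,"jaw": 255},{"x": 22.5,"y": -40.7,"z": 0,"rx": 0,"ry": 0,"rz": 0,"jaw": 255},{"x": 12,"y": -22.8,"z": 0,"rx": 0,"ry": 0,"rz": 0,"jaw": 255}])

```text
clock: 26.0
position: [0.5711, 0.1851, 0.1641]
tcp_rot: [0.0, 0.995, 0.103, -0.001]
contact_force: [-1.0, 0.4, -4.3]
grip_width: 0.691
gripper_force: 35.0
```

>>> drive_tool(plan=[{"x": 0,"y": 0,"z": 0,"rx": 0,"ry": 0,"rz": -10.4,"jaw": 255},{"x": 0,"y": 0,"z": 0,"rx": 0,"ry": 0,"rz": -10.4,"jaw": 255},{"x": 0,"y": 0,"z": 0,"rx": 0,"ry": 0,"rz": -10.4,"jaw": 255},{"x": 0,"y": 0,"z": 0,"rx": 0,"ry": 0,"rz": -10.4,"jaw": 255},{"x": 0,"y": 0,"z": 0,"rx": 0,"ry": 0,"rz": -10.4,"jaw": 255},{"x": 0,"y": 0,"z": 0,"rx": 0,"ry": 0,"rz": -10.4,"jaw": 255},{"x": 0,"y": 0,"z": 0,"rx": 0,"ry": 0,"rz": -10.4,"jaw": 255},{"x": 0,"y": 0,"z": 0,"rx": 0,"ry": 0,"rz": -10.4,"jaw": 255},{"x": 0,"y": 0,"z": 0,"rx": 0,"ry": 0,"rz": 0,"jaw": 255},{"x": 0,"y": 0,"z": 0,"rx": 0,"ry": 0,"rz": 0,"jaw": 255}])

```text
clock: 27.25
position: [0.5714, 0.183, 0.1655]
tcp_rot: [-0.0, 0.677, 0.736, -0.001]
contact_force: [0.1, 0.2, -3.3]
grip_width: 0.695
gripper_force: 35.0
```

```bash
python3 - <<'E'
from h import *
go([.5739,.1824,.067],95)
f=grab('wrist'); s=f['state']; z=s['position'][2]-.006+.03
for c in cartons(f,z): print(np.round(c,1))
E
```

```text
tcp [571.4 183.  165.5] yaw 94.7 tilt 0.07 | tool shift [-0.8  2.6 98.5] rz -0.3 n 3 (no rz steps, if translate first)
[257.5 388.1 523.8  63.1 253.6  50.7  12.4]
[   6.4  374.3  133.1 -116.9  260.6   48.6   50.7]
[ 627.4  372.6 1001.9  -27.8  268.7   74.4  -42.5]
[394.9 335.9 630.  136.3 212.1  21.7   4.9]
[321.  317.3 573.6 142.   63.5   8.9   4.3]
[455.2 291.6 650.6 161.6  40.1  14.2 -72. ]
[278.8 242.6 540.3 186.9 137.2  77.3  19.9]
[620.7 217.  799.1 206.7 148.3  63.7 -59. ]
[142.   71.  466.  274.6  62.1  50.3  -7.2]
```

>>> drive_tool(plan=[{"x": -0.8,"y": 2.6,"z": 35,"rx": 0,"ry": 0,"rz": 0,"jaw": 255},{"x": 0,"y": 0,"z": 35,"rx": 0,"ry": 0,"rz": 0,"jaw": 255},{"x": 0,"y": 0,"z": 18,"rx": 0,"ry": 0,"rz": 0,"jaw": 255},{"x": 0,"y": 0,"z": 8,"rx": 0,"ry": 0,"rz": 0,"jaw": 255},{"x": 0,"y": 0,"z": 3,"rx": 0,"ry": 0,"rz": 0,"jaw": 255},{"x": 0,"y": 0,"z": 0,"rx": 0,"ry": 0,"rz": 0,"jaw": 255},{"x": 0,"y": 0,"z": 0,"rx": 0,"ry": 0,"rz": 0,"jaw": 255}])

```text
clock: 28.18
position: [0.5751, 0.1831, 0.0681]
tcp_rot: [0.0, 0.676, 0.737, 0.001]
contact_force: [0.6, 0.5, -4.0]
grip_width: 0.699
gripper_force: 35.0
```

```bash
python3 -c "
from h import *
go([.5739,.1824,.065],95)"
```

```text
tcp [575.1 183.1  68.1] yaw 94.9 tilt 0.09 | tool shift [-0.6 -1.3  3.1] rz -0.1 n 1 (no rz steps, if translate first)
```

>>> drive_tool(plan=[{"x": -0.5,"y": -1,"z": 1.5,"rx": 0,"ry": 0,"rz": 0,"jaw": 255},{"x": 0,"y": 0,"z": 1,"rx": 0,"ry": 0,"rz": 0,"jaw": 255},{"x": 0,"y": 0,"z": 0,"rx": 0,"ry": 0,"rz": 0,"jaw": 255}])

```text
clock: 28.55
position: [0.5738, 0.1823, 0.066]
tcp_rot: [0.0, 0.676, 0.737, 0.0]
contact_force: [-4.4, -0.8, 8.5]
grip_width: 0.689
gripper_force: 35.0
```

>>> drive_tool(plan=[{"x": 0,"y": 0,"z": 0,"rx": 0,"ry": 0,"rz": 0,"jaw": 0},{"x": 0,"y": 0,"z": 0,"rx": 0,"ry": 0,"rz": 0,"jaw": 0},{"x": 0,"y": 0,"z": 0,"rx": 0,"ry": 0,"rz": 0,"jaw": 0},{"x": 0,"y": 0,"z": -20,"rx": 0,"ry": 0,"rz": 0,"jaw": 0},{"x": 0,"y": 0,"z": -50,"rx": 0,"ry": 0,"rz": 0,"jaw": 0},{"x": -40,"y": 0,"z": -55,"rx": 0,"ry": 0,"rz": 0,"jaw": 0},{"x": -50,"y": 0,"z": -55,"rx": 0,"ry": 0,"rz": 0,"jaw": 0},{"x": 0,"y": 0,"z": 0,"rx": 0,"ry": 0,"rz": 0,"jaw": 0},{"x": 0,"y": 0,"z": 0,"rx": 0,"ry": 0,"rz": 0,"jaw": 0}])

```text
clock: 29.68
position: [0.5799, 0.1038, 0.2309]
tcp_rot: [-0.0, 0.676, 0.737, -0.0]
contact_force: [0.0, -0.3, -0.6]
grip_width: 1.003
gripper_force: 0.0
```

```bash
python3 - <<'E'
from h import *
f=grab('wrist'); save(f,'w10.png')
for c in cartons(f,.089): 
    if c[1]<240: print(np.round(c,1))
print('top')
for c in cartons(grab('top')): 
    if 80<c[4]<100 and c[5]<75: print(np.round(c,1))
go([.631,-.283,.15],4.3)
E
```

```text
[321.9 108.2 572.5 181.3  89.8  64.8 -84.9]
[ 611.7  138.  1022.9  195.7  513.8  258.3  -75.2]
[168.9  23.7 390.8 270.2 106.1  68.6  -7. ]
top
[350.1 249.  450.  -91.5  89.7  64.5  -9.8]
[ 451.5  230.5  499.4 -395.4   91.    70.2  -11.4]
[252.9 210.4 580.6 190.3  93.7  69.9 -84.8]
[ 411.6  187.6  631.  -283.3   91.5   68.1    4.4]
[340.3 178.1 665.9 -68.1  91.2  65.1  20.3]
tcp [579.4 104.3 229.9] yaw 95.0 tilt 0.14 | tool shift [-390.3   18.    79.8] rz 90.7 n 11 (no rz steps, if translate first)
```

View pics/w10.png

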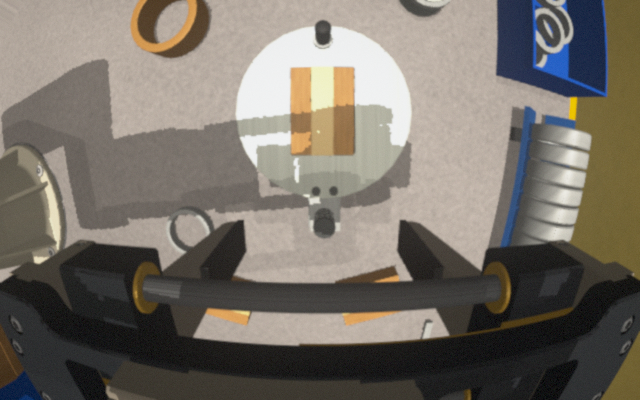

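The first carton lies square on the pad, centred at (322,108), at (572.5,181.3) and 95.1°. One carton was knocked aside to (666,-68). Carton E at (631,-283) is next.

>>> drive_tool(plan=[{"x": -43.4,"y": 2,"z": 0,"rx": 0,"ry": 0,"rz": 0,"jaw": 0},{"x": -43.4,"y": 2,"z": 0,"rx": 0,"ry": 0,"rz": 0,"jaw": 0},{"x": -43.4,"y": 2,"z": 0,"rx": 0,"ry": 0,"rz": 0,"jaw": 0},{"x": -43.4,"y": 2,"z": 0,"rx": 0,"ry": 0,"rz": 0,"jaw": 0},{"x": -43.4,"y": 2,"z": 0,"rx": 0,"ry": 0,"rz": 0,"jaw": 0},{"x": -43.4,"y": 2,"z": 0,"rx": 0,"ry": 0,"rz": 0,"jaw": 0},{"x": -43.4,"y": 2,"z": 0,"rx": 0,"ry": 0,"rz": 0,"jaw": 0},{"x": -43.4,"y": 2,"z": 0,"rx": 0,"ry": 0,"rz": 0,"jaw": 0},{"x": -43.1,"y": 2,"z": 0,"rx": 0,"ry": 0,"rz": 0,"jaw": 0},{"x": 0,"y": 0,"z": 10,"rx": 0,"ry": 0,"rz": 10.1,"jaw": 0},{"x": 0,"y": 0,"z": 10,"rx": 0,"ry": 0,"rz": 10.1,"jaw": 0},{"x": 0,"y": 0,"z": 10,"rx": 0,"ry": 0,"rz": 10.1,"jaw": 0},{"x": 0,"y": 0,"z": 10,"rx": 0,"ry": 0,"rz": 10.1,"jaw": 0},{"x": 0,"y": 0,"z": 10,"rx": 0,"ry": 0,"rz": 10.1,"jaw": 0},{"x": 0,"y": 0,"z": 10,"rx": 0,"ry": 0,"rz": 10.1,"jaw": 0},{"x": 0,"y": 0,"z": 10,"rx": 0,"ry": 0,"rz": 10.1,"jaw": 0},{"x": 0,"y": 0,"z": 10,"rx": 0,"ry": 0,"rz": 10.1,"jaw": 0},{"x": 0,"y": 0,"z": 0,"rx": 0,"ry": 0,"rz": 10.1,"jaw": 0},{"x": 0,"y": 0,"z": 0,"rx": 0,"ry": 0,"rz": 0,"jaw": 0},{"x": 0,"y": 0,"z": 0,"rx": 0,"ry": 0,"rz": 0,"jaw": 0}])

```text
clock: 32.28
position: [0.6319, -0.2829, 0.1506]
tcp_rot: [-0.0, 0.999, 0.038, -0.001]
contact_force: [-0.5, -0.2, 0.3]
grip_width: 1.0
gripper_force: 0.0
```

```bash
python3 - <<'E'
from h import *
f=grab('wrist'); go([.631,-.283,.006],4.4)
for c in cartons(f): 
    if c[1]<260 and c[4]>70 and c[4]<110: print(np.round(c,1))
E
```

```text
tcp [ 631.9 -283.   150.9] yaw 4.3 tilt 0.04 | tool shift [ -0.8  -0.  144.9] rz -0.1 n 4 (no rz steps, if translate first)
[ 324.3  188.9  630.2 -285.    92.9   65.     4.5]
[134.1 144.7 667.  -74.8  91.7  80.4  20.2]
```

>>> drive_tool(plan=[{"x": -1.6,"y": 1,"z": 40,"rx": 0,"ry": 0,"rz": 0,"jaw": 0},{"x": 0,"y": 0,"z": 45,"rx": 0,"ry": 0,"rz": 0,"jaw": 0},{"x": 0,"y": 0,"z": 35,"rx": 0,"ry": 0,"rz": 0,"jaw": 0},{"x": 0,"y": 0,"z": 18,"rx": 0,"ry": 0,"rz": 0,"jaw": 0},{"x": 0,"y": 0,"z": 6.7,"rx": 0,"ry": 0,"rz": 0,"jaw": 0},{"x": 0,"y": 0,"z": 0,"rx": 0,"ry": 0,"rz": 0,"jaw": 80},{"x": 0,"y": 0,"z": 0,"rx": 0,"ry": 0,"rz": 0,"jaw": 255},{"x": 0,"y": 0,"z": 0,"rx": 0,"ry": 0,"rz": 0,"jaw": 255},{"x": 0,"y": 0,"z": 0,"rx": 0,"ry": 0,"rz": 0,"jaw": 255},{"x": 0,"y": 0,"z": 0,"rx": 0,"ry": 0,"rz": 0,"jaw": 255},{"x": 0,"y": 0,"z": -20,"rx": 0,"ry": 0,"rz": 0,"jaw": 255},{"x": 0,"y": 0,"z": -40,"rx": 0,"ry": 0,"rz": 0,"jaw": 255},{"x": 0,"y": 0,"z": -50,"rx": 0,"ry": 0,"rz": 0,"jaw": 255},{"x": 0,"y": 0,"z": -55,"rx": 0,"ry": 0,"rz": 0,"jaw": 255},{"x": 0,"y": 0,"z": 0,"rx": 0,"ry": 0,"rz": 0,"jaw": 255}])

```text
clock: 34.2
position: [0.6331, -0.2857, 0.178]
tcp_rot: [0.002, 0.999, 0.035, 0.004]
contact_force: [-0.4, -1.0, -5.0]
grip_width: 0.693
gripper_force: 35.0
```

```bash
python3 -c "
from h import *
go([.5739,.1824,.165],95)"
```

```text
tcp [ 633.1 -285.7  178. ] yaw 4.0 tilt 0.51 | tool shift [ -26.1 -471.2   10.8] rz -91.0 n 11 (no rz steps, if translate first)
```

>>> drive_tool(plan=[{"x": -1,"y": -20,"z": 0,"rx": 0,"ry": 0,"rz": 0,"jaw": 255},{"x": -2,"y": -43,"z": 0,"rx": 0,"ry": 0,"rz": 0,"jaw": 255},{"x": -2,"y": -43,"z": 0,"rx": 0,"ry": 0,"rz": 0,"jaw": 255},{"x": -2,"y": -43,"z": 0,"rx": 0,"ry": 0,"rz": 0,"jaw": 255},{"x": -2,"y": -43,"z": 0,"rx": 0,"ry": 0,"rz": 0,"jaw": 255},{"x": -2,"y": -43,"z": 0,"rx": 0,"ry": 0,"rz": 0,"jaw": 255},{"x": -2,"y": -43,"z": 0,"rx": 0,"ry": 0,"rz": 0,"jaw": 255},{"x": -2,"y": -43,"z": 0,"rx": 0,"ry": 0,"rz": 0,"jaw": 255},{"x": -2,"y": -43,"z": 0,"rx": 0,"ry": 0,"rz": 0,"jaw": 255},{"x": -2,"y": -43,"z": 0,"rx": 0,"ry": 0,"rz": 0,"jaw": 255},{"x": -2,"y": -42.4,"z": 0,"rx": 0,"ry": 0,"rz": 0,"jaw": 255},{"x": 0,"y": -20,"z": 0,"rx": 0,"ry": 0,"rz": 0,"jaw": 255}])

```text
clock: 35.7
position: [0.5738, 0.1842, 0.1699]
tcp_rot: [0.0, 0.999, 0.036, -0.002]
contact_force: [0.3, -0.2, -3.5]
grip_width: 0.691
gripper_force: 35.0
```

>>> drive_tool(plan=[{"x": 0,"y": 0,"z": 0,"rx": 0,"ry": 0,"rz": -10.1,"jaw": 255},{"x": 0,"y": 0,"z": 0,"rx": 0,"ry": 0,"rz": -10.1,"jaw": 255},{"x": 0,"y": 0,"z": 0,"rx": 0,"ry": 0,"rz": -10.1,"jaw": 255},{"x": 0,"y": 0,"z": 0,"rx": 0,"ry": 0,"rz": -10.1,"jaw": 255},{"x": 0,"y": 0,"z": 0,"rx": 0,"ry": 0,"rz": -10.1,"jaw": 255},{"x": 0,"y": 0,"z": 0,"rx": 0,"ry": 0,"rz": -10.1,"jaw": 255},{"x": 0,"y": 0,"z": 0,"rx": 0,"ry": 0,"rz": -10.1,"jaw": 255},{"x": 0,"y": 0,"z": 0,"rx": 0,"ry": 0,"rz": -10.1,"jaw": 255},{"x": 0,"y": 0,"z": 0,"rx": 0,"ry": 0,"rz": -9.9,"jaw": 255},{"x": 0,"y": 0,"z": 0,"rx": 0,"ry": 0,"rz": 0,"jaw": 255},{"x": 0,"y": 0,"z": 0,"rx": 0,"ry": 0,"rz": 0,"jaw": 255},{"x": 0,"y": 0,"z": 0,"rx": 0,"ry": 0,"rz": 0,"jaw": 255}])

```text
clock: 37.2
position: [0.5761, 0.182, 0.1715]
tcp_rot: [-0.0, 0.678, 0.735, -0.0]
contact_force: [-0.5, 0.5, -4.3]
grip_width: 0.69
gripper_force: 35.0
```

```bash
python3 -c "
from h import *
go([.5739,.1824,.097],95)"
```

```text
tcp [576.1 182.  171.5] yaw 94.6 tilt 0.03 | tool shift [ 0.6 -2.1 74.5] rz -0.4 n 2 (no rz steps, if translate first)
```

>>> drive_tool(plan=[{"x": 0.5,"y": -2,"z": 30,"rx": 0,"ry": 0,"rz": -0.4,"jaw": 255},{"x": 0,"y": 0,"z": 25,"rx": 0,"ry": 0,"rz": 0,"jaw": 255},{"x": 0,"y": 0,"z": 12,"rx": 0,"ry": 0,"rz": 0,"jaw": 255},{"x": 0,"y": 0,"z": 6,"rx": 0,"ry": 0,"rz": 0,"jaw": 255},{"x": 0,"y": 0,"z": 0,"rx": 0,"ry": 0,"rz": 0,"jaw": 255},{"x": 0,"y": 0,"z": 0,"rx": 0,"ry": 0,"rz": 0,"jaw": 255}])

```text
clock: 37.95
position: [0.5749, 0.1827, 0.0996]
tcp_rot: [0.0, 0.675, 0.738, 0.001]
contact_force: [0.4, 0.1, -3.7]
grip_width: 0.693
gripper_force: 35.0
```

```bash
python3 -c "
from h import *
go([.5737,.1824,.096],95); print(arm.read_state()['contact_force'])"
```

```text
tcp [574.9 182.7  99.6] yaw 95.1 tilt 0.08 | tool shift [-0.2 -1.2  3.6] rz 0.1 n 1 (no rz steps, if translate first)
[ 0.35616955  0.12676543 -3.71430767]
```

Land, release and rise in one call.

>>> drive_tool(plan=[{"x": -0.2,"y": -1.2,"z": 1.5,"rx": 0,"ry": 0,"rz": 0,"jaw": 255},{"x": 0,"y": 0,"z": 2,"rx": 0,"ry": 0,"rz": 0,"jaw": 255},{"x": 0,"y": 0,"z": 0,"rx": 0,"ry": 0,"rz": 0,"jaw": 255},{"x": 0,"y": 0,"z": 0,"rx": 0,"ry": 0,"rz": 0,"jaw": 0},{"x": 0,"y": 0,"z": 0,"rx": 0,"ry": 0,"rz": 0,"jaw": 0},{"x": 0,"y": 0,"z": 0,"rx": 0,"ry": 0,"rz": 0,"jaw": 0},{"x": 0,"y": 0,"z": -20,"rx": 0,"ry": 0,"rz": 0,"jaw": 0},{"x": 0,"y": 0,"z": -50,"rx": 0,"ry": 0,"rz": 0,"jaw": 0},{"x": -40,"y": 0,"z": -55,"rx": 0,"ry": 0,"rz": 0,"jaw": 0},{"x": -50,"y": 0,"z": -40,"rx": 0,"ry": 0,"rz": 0,"jaw": 0},{"x": 0,"y": 0,"z": 0,"rx": 0,"ry": 0,"rz": 0,"jaw": 0},{"x": 0,"y": 0,"z": 0,"rx": 0,"ry": 0,"rz": 0,"jaw": 0}])

```text
clock: 39.45
position: [0.5804, 0.0971, 0.2541]
tcp_rot: [-0.0, 0.675, 0.738, -0.0]
contact_force: [-0.4, -1.0, -0.2]
grip_width: 1.001
gripper_force: 0.0
```

```bash
cat > chk.py <<'E'
from h import *
import sys
f=grab('wrist')
for c in cartons(f,float(sys.argv[1])): 
    if c[1]<240 and 80<c[4]<110: print(np.round(c,1))
print('top')
for c in cartons(grab('top')): 
    if 80<c[4]<105 and c[5]<85: print(np.round(c,1))
E
python3 chk.py .119; python3 -c "
from h import *
go([.4495,-.093,.15],-9.8);go([.498,-.394,.15],-11.4)"
```

```text
[321.6 101.1 571.9 182.2  89.9  63.3 -84.6]
[177.1  22.7 405.6 260.8  96.3  64.3  -6.2]
top
[350.1 249.  450.  -91.5  89.7  64.5  -9.8]
[ 451.6  230.7  499.4 -395.3   90.9   70.6  -11.3]
[251.9 209.2 582.6 194.2 101.2  72.8 -84. ]
[340.3 178.1 666.  -68.   91.1  64.9  20.7]
tcp [579.9  97.7 253.2] yaw 95.2 tilt 0.15 | tool shift [-178.2 -146.8  103.6] rz 105.0 n 12 (no rz steps, if translate first)
tcp [579.9  97.7 253.2] yaw 95.2 tilt 0.15 | tool shift [-482.3 -125.7  103.5] rz 106.6 n 12 (no rz steps, if translate first)
```

>>> drive_tool(plan=[{"x": -35.6,"y": -29.4,"z": 0,"rx": 0,"ry": 0,"rz": 0,"jaw": 0},{"x": -35.6,"y": -29.4,"z": 0,"rx": 0,"ry": 0,"rz": 0,"jaw": 0},{"x": -35.6,"y": -29.4,"z": 0,"rx": 0,"ry": 0,"rz": 0,"jaw": 0},{"x": -35.6,"y": -29.4,"z": 0,"rx": 0,"ry": 0,"rz": 0,"jaw": 0},{"x": -35.6,"y": -29.2,"z": 0,"rx": 0,"ry": 0,"rz": 0,"jaw": 0},{"x": 0,"y": 0,"z": 10,"rx": 0,"ry": 0,"rz": 10.5,"jaw": 0},{"x": 0,"y": 0,"z": 10,"rx": 0,"ry": 0,"rz": 10.5,"jaw": 0},{"x": 0,"y": 0,"z": 10,"rx": 0,"ry": 0,"rz": 10.5,"jaw": 0},{"x": 0,"y": 0,"z": 10,"rx": 0,"ry": 0,"rz": 10.5,"jaw": 0},{"x": 0,"y": 0,"z": 10,"rx": 0,"ry": 0,"rz": 10.5,"jaw": 0},{"x": 0,"y": 0,"z": 10,"rx": 0,"ry": 0,"rz": 10.5,"jaw": 0},{"x": 0,"y": 0,"z": 10,"rx": 0,"ry": 0,"rz": 10.5,"jaw": 0},{"x": 0,"y": 0,"z": 10,"rx": 0,"ry": 0,"rz": 10.5,"jaw": 0},{"x": 0,"y": 0,"z": 10,"rx": 0,"ry": 0,"rz": 10.5,"jaw": 0},{"x": 0,"y": 0,"z": 10,"rx": 0,"ry": 0,"rz": 10.5,"jaw": 0},{"x": 0,"y": 0,"z": 0,"rx": 0,"ry": 0,"rz": 0,"jaw": 0},{"x": 0,"y": 0,"z": 0,"rx": 0,"ry": 0,"rz": 0,"jaw": 0}])

```text
clock: 41.68
position: [0.4504, -0.093, 0.1546]
tcp_rot: [-0.0, 0.997, -0.083, -0.0]
contact_force: [0.2, -0.4, -0.2]
grip_width: 1.0
gripper_force: 0.0
```

```bash
python3 chk.py .03;  python3 -c "
from h import *
go([.4495,-.093,.006],-9.8)"
```

```text
[320.7 189.2 447.3 -91.6  93.4  64.7 -10. ]
[ 558.7  110.6  499.3 -387.    91.4   87.9  -11.6]
top
[ 451.7  230.4  499.4 -395.5   90.9   70.2  -11.3]
[254.7 206.8 582.9 193.2 103.2  71.7 -84. ]
[340.3 178.1 665.5 -68.2  91.8  65.1  20.3]
tcp [450.7 -93.3 155. ] yaw -9.7 tilt 0.01 | tool shift [-1.30e+00 -1.00e-01  1.49e+02] rz 0.1 n 4 (no rz steps, if translate first)
```

>>> drive_tool(plan=[{"x": -2.7,"y": -1,"z": 40,"rx": 0,"ry": 0,"rz": 0,"jaw": 0},{"x": 0,"y": 0,"z": 45,"rx": 0,"ry": 0,"rz": 0,"jaw": 0},{"x": 0,"y": 0,"z": 35,"rx": 0,"ry": 0,"rz": 0,"jaw": 0},{"x": 0,"y": 0,"z": 20,"rx": 0,"ry": 0,"rz": 0,"jaw": 0},{"x": 0,"y": 0,"z": 8.5,"rx": 0,"ry": 0,"rz": 0,"jaw": 0},{"x": 0,"y": 0,"z": 0,"rx": 0,"ry": 0,"rz": 0,"jaw": 80},{"x": 0,"y": 0,"z": 0,"rx": 0,"ry": 0,"rz": 0,"jaw": 255},{"x": 0,"y": 0,"z": 0,"rx": 0,"ry": 0,"rz": 0,"jaw": 255},{"x": 0,"y": 0,"z": 0,"rx": 0,"ry": 0,"rz": 0,"jaw": 255},{"x": 0,"y": 0,"z": 0,"rx": 0,"ry": 0,"rz": 0,"jaw": 255},{"x": 0,"y": 0,"z": -20,"rx": 0,"ry": 0,"rz": 0,"jaw": 255},{"x": 0,"y": 0,"z": -40,"rx": 0,"ry": 0,"rz": 0,"jaw": 255},{"x": 0,"y": 0,"z": -50,"rx": 0,"ry": 0,"rz": 0,"jaw": 255},{"x": 0,"y": 0,"z": -60,"rx": 0,"ry": 0,"rz": 0,"jaw": 255},{"x": 0,"y": 0,"z": -25,"rx": 0,"ry": 0,"rz": 0,"jaw": 255},{"x": 0,"y": 0,"z": 0,"rx": 0,"ry": 0,"rz": 0,"jaw": 255},{"x": 0,"y": 0,"z": 0,"rx": 0,"ry": 0,"rz": 0,"jaw": 255}])

```text
clock: 43.9
position: [0.447, -0.0919, 0.2]
tcp_rot: [-0.0, 0.996, -0.086, -0.001]
contact_force: [0.8, -0.7, -3.7]
grip_width: 0.699
gripper_force: 35.0
```

```bash
python3 -c "
from h import *
go([.5742,.1824,.195],95)"
```

```text
tcp [447.  -91.9 200. ] yaw -9.8 tilt 0.12 | tool shift [  78.5 -292.     4.8] rz -104.8 n 12 (no rz steps, if translate first)
```

>>> drive_tool(plan=[{"x": 6,"y": -22,"z": 0,"rx": 0,"ry": 0,"rz": 0,"jaw": 255},{"x": 11,"y": -41,"z": 0,"rx": 0,"ry": 0,"rz": 0,"jaw": 255},{"x": 11,"y": -41,"z": 0,"rx": 0,"ry": 0,"rz": 0,"jaw": 255},{"x": 11,"y": -41,"z": 0,"rx": 0,"ry": 0,"rz": 0,"jaw": 255},{"x": 11,"y": -41,"z": 0,"rx": 0,"ry": 0,"rz": 0,"jaw": 255},{"x": 11,"y": -41,"z": 0,"rx": 0,"ry": 0,"rz": 0,"jaw": 255},{"x": 11,"y": -41,"z": 0,"rx": 0,"ry": 0,"rz": 0,"jaw": 255},{"x": 6.5,"y": -24,"z": 0,"rx": 0,"ry": 0,"rz": 0,"jaw": 255}])

```text
clock: 44.9
position: [0.5749, 0.1835, 0.1988]
tcp_rot: [0.001, 0.996, -0.085, -0.002]
contact_force: [-0.4, -0.7, -2.4]
grip_width: 0.697
gripper_force: 35.0
```

>>> drive_tool(plan=[{"x": 0,"y": 0,"z": 0,"rx": 0,"ry": 0,"rz": -10.5,"jaw": 255},{"x": 0,"y": 0,"z": 0,"rx": 0,"ry": 0,"rz": -10.5,"jaw": 255},{"x": 0,"y": 0,"z": 0,"rx": 0,"ry": 0,"rz": -10.5,"jaw": 255},{"x": 0,"y": 0,"z": 0,"rx": 0,"ry": 0,"rz": -10.5,"jaw": 255},{"x": 0,"y": 0,"z": 0,"rx": 0,"ry": 0,"rz": -10.5,"jaw": 255},{"x": 0,"y": 0,"z": 0,"rx": 0,"ry": 0,"rz": -10.5,"jaw": 255},{"x": 0,"y": 0,"z": 0,"rx": 0,"ry": 0,"rz": -10.5,"jaw": 255},{"x": 0,"y": 0,"z": 0,"rx": 0,"ry": 0,"rz": -10.5,"jaw": 255},{"x": 0,"y": 0,"z": 0,"rx": 0,"ry": 0,"rz": -10.5,"jaw": 255},{"x": 0,"y": 0,"z": 0,"rx": 0,"ry": 0,"rz": -10.3,"jaw": 255},{"x": 0,"y": 0,"z": 30,"rx": 0,"ry": 0,"rz": 0,"jaw": 255},{"x": 0,"y": 0,"z": 20,"rx": 0,"ry": 0,"rz": 0,"jaw": 255},{"x": 0,"y": 0,"z": 8,"rx": 0,"ry": 0,"rz": 0,"jaw": 255},{"x": 0,"y": 0,"z": 0,"rx": 0,"ry": 0,"rz": 0,"jaw": 255},{"x": 0,"y": 0,"z": 0,"rx": 0,"ry": 0,"rz": 0,"jaw": 255},{"x": 0,"y": 0,"z": 0,"rx": 0,"ry": 0,"rz": 0,"jaw": 255}])

```text
clock: 46.9
position: [0.5759, 0.1823, 0.1442]
tcp_rot: [0.0, 0.676, 0.737, 0.001]
contact_force: [-0.5, -0.3, -3.2]
grip_width: 0.69
gripper_force: 35.0
```

```bash
python3 -c "
from h import *
go([.5742,.1824,.126],95); print(arm.read_state()['contact_force'])"
```

```text
tcp [575.9 182.3 144.2] yaw 94.9 tilt 0.08 | tool shift [ 0.2 -1.7 18.2] rz -0.1 n 1 (no rz steps, if translate first)
[-0.515519   -0.31743297 -3.17000745]
```

>>> drive_tool(plan=[{"x": 0.2,"y": -1.7,"z": 9,"rx": 0,"ry": 0,"rz": 0,"jaw": 255},{"x": 0,"y": 0,"z": 5,"rx": 0,"ry": 0,"rz": 0,"jaw": 255},{"x": 0,"y": 0,"z": 2,"rx": 0,"ry": 0,"rz": 0,"jaw": 255},{"x": 0,"y": 0,"z": 2,"rx": 0,"ry": 0,"rz": 0,"jaw": 255},{"x": 0,"y": 0,"z": 0,"rx": 0,"ry": 0,"rz": 0,"jaw": 255},{"x": 0,"y": 0,"z": 0,"rx": 0,"ry": 0,"rz": 0,"jaw": 255}])

```text
clock: 47.65
position: [0.5735, 0.1822, 0.1262]
tcp_rot: [-0.0, 0.676, 0.737, -0.0]
contact_force: [-4.3, -0.9, 5.3]
grip_width: 0.695
gripper_force: 35.0
```

>>> drive_tool(plan=[{"x": 0,"y": 0,"z": 0,"rx": 0,"ry": 0,"rz": 0,"jaw": 0},{"x": 0,"y": 0,"z": 0,"rx": 0,"ry": 0,"rz": 0,"jaw": 0},{"x": 0,"y": 0,"z": 0,"rx": 0,"ry": 0,"rz": 0,"jaw": 0},{"x": 0,"y": 0,"z": -20,"rx": 0,"ry": 0,"rz": 0,"jaw": 0},{"x": 0,"y": 0,"z": -50,"rx": 0,"ry": 0,"rz": 0,"jaw": 0},{"x": -40,"y": 0,"z": -55,"rx": 0,"ry": 0,"rz": 0,"jaw": 0},{"x": -50,"y": 0,"z": -40,"rx": 0,"ry": 0,"rz": 0,"jaw": 0},{"x": 0,"y": 0,"z": 0,"rx": 0,"ry": 0,"rz": 0,"jaw": 0},{"x": 0,"y": 0,"z": 0,"rx": 0,"ry": 0,"rz": 0,"jaw": 0}])

```text
clock: 48.78
position: [0.5806, 0.0972, 0.2842]
tcp_rot: [-0.0, 0.676, 0.737, -0.0]
contact_force: [-0.3, 0.2, 0.1]
grip_width: 0.996
gripper_force: 0.0
```

```bash
python3 chk.py .149;  python3 -c "
from h import *
go([.498,-.394,.15],-11.4)"
```

```text
[321.3 101.5 572.1 182.   89.3  63.9 -85.3]
[185.   26.1 418.1 258.1  88.4  67.8  -5.9]
top
[ 451.5  230.5  499.4 -395.3   90.9   70.6  -11.3]
[340.3 178.1 665.5 -68.2  92.1  64.9  20.6]
tcp [580.2  97.8 283.4] yaw 95.0 tilt 0.14 | tool shift [-482.8 -124.3  133.6] rz 106.4 n 12 (no rz steps, if translate first)
```

>>> drive_tool(plan=[{"x": -40,"y": -10.3,"z": 0,"rx": 0,"ry": 0,"rz": 0,"jaw": 0},{"x": -40,"y": -10.3,"z": 0,"rx": 0,"ry": 0,"rz": 0,"jaw": 0},{"x": -40,"y": -10.3,"z": 0,"rx": 0,"ry": 0,"rz": 0,"jaw": 0},{"x": -40,"y": -10.3,"z": 0,"rx": 0,"ry": 0,"rz": 0,"jaw": 0},{"x": -40,"y": -10.3,"z": 0,"rx": 0,"ry": 0,"rz": 0,"jaw": 0},{"x": -40,"y": -10.3,"z": 0,"rx": 0,"ry": 0,"rz": 0,"jaw": 0},{"x": -40,"y": -10.3,"z": 0,"rx": 0,"ry": 0,"rz": 0,"jaw": 0},{"x": -40,"y": -10.3,"z": 0,"rx": 0,"ry": 0,"rz": 0,"jaw": 0},{"x": -40,"y": -10.3,"z": 0,"rx": 0,"ry": 0,"rz": 0,"jaw": 0},{"x": -40,"y": -10.3,"z": 0,"rx": 0,"ry": 0,"rz": 0,"jaw": 0},{"x": -40,"y": -10.3,"z": 0,"rx": 0,"ry": 0,"rz": 0,"jaw": 0},{"x": -42.5,"y": -11,"z": 0,"rx": 0,"ry": 0,"rz": 0,"jaw": 0}])

```text
clock: 50.38
position: [0.499, -0.3944, 0.2833]
tcp_rot: [-0.001, 0.675, 0.738, 0.0]
contact_force: [0.7, -0.0, 0.0]
grip_width: 0.999
gripper_force: 0.0
```

>>> drive_tool(plan=[{"x": 0,"y": 0,"z": 13,"rx": 0,"ry": 0,"rz": 10.6,"jaw": 0},{"x": 0,"y": 0,"z": 13,"rx": 0,"ry": 0,"rz": 10.6,"jaw": 0},{"x": 0,"y": 0,"z": 13,"rx": 0,"ry": 0,"rz": 10.6,"jaw": 0},{"x": 0,"y": 0,"z": 13,"rx": 0,"ry": 0,"rz": 10.6,"jaw": 0},{"x": 0,"y": 0,"z": 13,"rx": 0,"ry": 0,"rz": 10.6,"jaw": 0},{"x": 0,"y": 0,"z": 13,"rx": 0,"ry": 0,"rz": 10.6,"jaw": 0},{"x": 0,"y": 0,"z": 13,"rx": 0,"ry": 0,"rz": 10.6,"jaw": 0},{"x": 0,"y": 0,"z": 13,"rx": 0,"ry": 0,"rz": 10.6,"jaw": 0},{"x": 0,"y": 0,"z": 13,"rx": 0,"ry": 0,"rz": 10.6,"jaw": 0},{"x": 0,"y": 0,"z": 13,"rx": 0,"ry": 0,"rz": 10.6,"jaw": 0},{"x": 0,"y": 0,"z": 0,"rx": 0,"ry": 0,"rz": 0,"jaw": 0},{"x": 0,"y": 0,"z": 0,"rx": 0,"ry": 0,"rz": 0,"jaw": 0}])

```text
clock: 51.88
position: [0.4991, -0.3938, 0.1546]
tcp_rot: [-0.0, 0.996, -0.094, -0.0]
contact_force: [0.2, 0.3, 0.0]
grip_width: 1.001
gripper_force: 0.0
```

```bash
python3 chk.py .03;  python3 -c "
from h import *
go([.498,-.394,.006],-11.4)"
```

```text
[ 326.7  187.1  497.5 -398.6   93.1   64.8  -11.6]
[ 55.8 112.5 662.3 -79.9 105.7  87.1  20. ]
top
[ 36.9 390.5  71.9 822.5  95.8  65.8  89.2]
[ 448.5  232.9  499.3 -395.8   90.9   71.7  -11.5]
[340.3 178.1 665.8 -68.1  90.8  64.8  20.6]
tcp [ 499.2 -394.3  155.2] yaw -10.9 tilt 0.02 | tool shift [-1.300e+00 -1.000e-01  1.492e+02] rz 0.5 n 4 (no rz steps, if translate first)
```

>>> drive_tool(plan=[{"x": -1,"y": 3.5,"z": 40,"rx": 0,"ry": 0,"rz": 0.5,"jaw": 0},{"x": 0,"y": 0,"z": 45,"rx": 0,"ry": 0,"rz": 0,"jaw": 0},{"x": 0,"y": 0,"z": 35,"rx": 0,"ry": 0,"rz": 0,"jaw": 0},{"x": 0,"y": 0,"z": 20,"rx": 0,"ry": 0,"rz": 0,"jaw": 0},{"x": 0,"y": 0,"z": 8.8,"rx": 0,"ry": 0,"rz": 0,"jaw": 0},{"x": 0,"y": 0,"z": 0,"rx": 0,"ry": 0,"rz": 0,"jaw": 80},{"x": 0,"y": 0,"z": 0,"rx": 0,"ry": 0,"rz": 0,"jaw": 255},{"x": 0,"y": 0,"z": 0,"rx": 0,"ry": 0,"rz": 0,"jaw": 255},{"x": 0,"y": 0,"z": 0,"rx": 0,"ry": 0,"rz": 0,"jaw": 255},{"x": 0,"y": 0,"z": 0,"rx": 0,"ry": 0,"rz": 0,"jaw": 255},{"x": 0,"y": 0,"z": -20,"rx": 0,"ry": 0,"rz": 0,"jaw": 255},{"x": 0,"y": 0,"z": -40,"rx": 0,"ry": 0,"rz": 0,"jaw": 255},{"x": 0,"y": 0,"z": -50,"rx": 0,"ry": 0,"rz": 0,"jaw": 255},{"x": 0,"y": 0,"z": -60,"rx": 0,"ry": 0,"rz": 0,"jaw": 255},{"x": 0,"y": 0,"z": -40,"rx": 0,"ry": 0,"rz": 0,"jaw": 255},{"x": 0,"y": 0,"z": -15,"rx": 0,"ry": 0,"rz": 0,"jaw": 255},{"x": 0,"y": 0,"z": 0,"rx": 0,"ry": 0,"rz": 0,"jaw": 255},{"x": 0,"y": 0,"z": 0,"rx": 0,"ry": 0,"rz": 0,"jaw": 255}])

```text
clock: 54.22
position: [0.4962, -0.3969, 0.229]
tcp_rot: [-0.001, 0.995, -0.101, -0.001]
contact_force: [-0.0, 0.5, -2.8]
grip_width: 0.695
gripper_force: 35.0
```

```bash
python3 -c "
from h import *
go([.5742,.1824,.225],95)"
```

```text
tcp [ 496.2 -396.9  229. ] yaw -11.6 tilt 0.20 | tool shift [ -39.6 -583.2    5. ] rz -106.6 n 13 (no rz steps, if translate first)
```

>>> drive_tool(plan=[{"x": 0,"y": -20,"z": 0,"rx": 0,"ry": 0,"rz": 0,"jaw": 255},{"x": -3,"y": -42,"z": 0,"rx": 0,"ry": 0,"rz": 0,"jaw": 255},{"x": -3,"y": -42,"z": 0,"rx": 0,"ry": 0,"rz": 0,"jaw": 255},{"x": -3,"y": -42,"z": 0,"rx": 0,"ry": 0,"rz": 0,"jaw": 255},{"x": -3,"y": -42,"z": 0,"rx": 0,"ry": 0,"rz": 0,"jaw": 255},{"x": -3,"y": -42,"z": 0,"rx": 0,"ry": 0,"rz": 0,"jaw": 255},{"x": -3,"y": -42,"z": 0,"rx": 0,"ry": 0,"rz": 0,"jaw": 255},{"x": -3,"y": -42,"z": 0,"rx": 0,"ry": 0,"rz": 0,"jaw": 255},{"x": -3,"y": -42,"z": 0,"rx": 0,"ry": 0,"rz": 0,"jaw": 255},{"x": -3,"y": -42,"z": 0,"rx": 0,"ry": 0,"rz": 0,"jaw": 255},{"x": -3,"y": -42,"z": 0,"rx": 0,"ry": 0,"rz": 0,"jaw": 255},{"x": -3,"y": -42,"z": 0,"rx": 0,"ry": 0,"rz": 0,"jaw": 255},{"x": -3,"y": -42,"z": 0,"rx": 0,"ry": 0,"rz": 0,"jaw": 255},{"x": -3,"y": -42,"z": 0,"rx": 0,"ry": 0,"rz": 0,"jaw": 255},{"x": 0,"y": -17,"z": 0,"rx": 0,"ry": 0,"rz": 0,"jaw": 255}])

```text
clock: 56.1
position: [0.5745, 0.1839, 0.2299]
tcp_rot: [0.0, 0.995, -0.1, -0.001]
contact_force: [-0.2, -0.6, -3.5]
grip_width: 0.693
gripper_force: 35.0
```

>>> drive_tool(plan=[{"x": 0,"y": 0,"z": 0,"rx": 0,"ry": 0,"rz": -10.6,"jaw": 255},{"x": 0,"y": 0,"z": 0,"rx": 0,"ry": 0,"rz": -10.6,"jaw": 255},{"x": 0,"y": 0,"z": 0,"rx": 0,"ry": 0,"rz": -10.6,"jaw": 255},{"x": 0,"y": 0,"z": 0,"rx": 0,"ry": 0,"rz": -10.6,"jaw": 255},{"x": 0,"y": 0,"z": 0,"rx": 0,"ry": 0,"rz": -10.6,"jaw": 255},{"x": 0,"y": 0,"z": 0,"rx": 0,"ry": 0,"rz": -10.6,"jaw": 255},{"x": 0,"y": 0,"z": 0,"rx": 0,"ry": 0,"rz": -10.6,"jaw": 255},{"x": 0,"y": 0,"z": 0,"rx": 0,"ry": 0,"rz": -10.6,"jaw": 255},{"x": 0,"y": 0,"z": 0,"rx": 0,"ry": 0,"rz": -10.6,"jaw": 255},{"x": 0,"y": 0,"z": 0,"rx": 0,"ry": 0,"rz": -10.6,"jaw": 255},{"x": 0,"y": 0,"z": 25,"rx": 0,"ry": 0,"rz": 0,"jaw": 255},{"x": 0,"y": 0,"z": 20,"rx": 0,"ry": 0,"rz": 0,"jaw": 255},{"x": 0,"y": 0,"z": 8,"rx": 0,"ry": 0,"rz": 0,"jaw": 255},{"x": 0,"y": 0,"z": 0,"rx": 0,"ry": 0,"rz": 0,"jaw": 255},{"x": 0,"y": 0,"z": 0,"rx": 0,"ry": 0,"rz": 0,"jaw": 255},{"x": 0,"y": 0,"z": 0,"rx": 0,"ry": 0,"rz": 0,"jaw": 255}])

```text
clock: 58.1
position: [0.5761, 0.1814, 0.1789]
tcp_rot: [0.0, 0.679, 0.734, 0.001]
contact_force: [1.0, 0.3, -3.2]
grip_width: 0.697
gripper_force: 35.0
```

```bash
python3 -c "
from h import *
go([.5742,.1824,.156],95); print(arm.read_state()['contact_force'])"
```

```text
tcp [576.1 181.4 178.9] yaw 94.4 tilt 0.07 | tool shift [ 1.1 -1.9 22.9] rz -0.6 n 1 (no rz steps, if translate first)
[ 0.9777537   0.25787738 -3.15155563]
```

>>> drive_tool(plan=[{"x": 1.1,"y": -1.7,"z": 12,"rx": 0,"ry": 0,"rz": -0.6,"jaw": 255},{"x": 0,"y": 0,"z": 6,"rx": 0,"ry": 0,"rz": 0,"jaw": 255},{"x": 0,"y": 0,"z": 3,"rx": 0,"ry": 0,"rz": 0,"jaw": 255},{"x": 0,"y": 0,"z": 1.5,"rx": 0,"ry": 0,"rz": 0,"jaw": 255},{"x": 0,"y": 0,"z": 0,"rx": 0,"ry": 0,"rz": 0,"jaw": 255},{"x": 0,"y": 0,"z": 0,"rx": 0,"ry": 0,"rz": 0,"jaw": 255}])

```text
clock: 58.85
position: [0.5738, 0.1823, 0.1563]
tcp_rot: [-0.0, 0.675, 0.738, 0.0]
contact_force: [-4.1, -1.6, 6.2]
grip_width: 0.693
gripper_force: 35.0
```

>>> drive_tool(plan=[{"x": 0,"y": 0,"z": 0,"rx": 0,"ry": 0,"rz": 0,"jaw": 0},{"x": 0,"y": 0,"z": 0,"rx": 0,"ry": 0,"rz": 0,"jaw": 0},{"x": 0,"y": 0,"z": 0,"rx": 0,"ry": 0,"rz": 0,"jaw": 0},{"x": 0,"y": 0,"z": -20,"rx": 0,"ry": 0,"rz": 0,"jaw": 0},{"x": 0,"y": 0,"z": -50,"rx": 0,"ry": 0,"rz": 0,"jaw": 0},{"x": -40,"y": 0,"z": -55,"rx": 0,"ry": 0,"rz": 0,"jaw": 0},{"x": -50,"y": 0,"z": -40,"rx": 0,"ry": 0,"rz": 0,"jaw": 0},{"x": 0,"y": 0,"z": 0,"rx": 0,"ry": 0,"rz": 0,"jaw": 0},{"x": 0,"y": 0,"z": 0,"rx": 0,"ry": 0,"rz": 0,"jaw": 0}])

```text
clock: 59.98
position: [0.5811, 0.0973, 0.3144]
tcp_rot: [-0.0, 0.676, 0.737, -0.0]
contact_force: [-0.6, -0.1, -0.2]
grip_width: 0.996
gripper_force: 0.0
```

```bash
python3 chk.py .179;  python3 -c "
from h import *
go([.665,-.0685,.15],20.4)"
```

```text
[321.4 100.5 572.3 183.1  89.3  64.1 -85. ]
[192.1  29.4 428.6 255.5  81.7  70.4  -5.3]
top
[340.3 178.  665.8 -68.1  91.4  65.1  20.3]
tcp [580.6  97.9 313.6] yaw 95.1 tilt 0.14 | tool shift [-173.2   69.7  163.4] rz 74.7 n 9 (no rz steps, if translate first)
```

>>> drive_tool(plan=[{"x": -43.3,"y": 17.4,"z": 0,"rx": 0,"ry": 0,"rz": 0,"jaw": 0},{"x": -43.3,"y": 17.4,"z": 0,"rx": 0,"ry": 0,"rz": 0,"jaw": 0},{"x": -43.3,"y": 17.4,"z": 0,"rx": 0,"ry": 0,"rz": 0,"jaw": 0},{"x": -43.3,"y": 17.5,"z": 0,"rx": 0,"ry": 0,"rz": 0,"jaw": 0},{"x": 0,"y": 0,"z": 20,"rx": 0,"ry": 0,"rz": 9.3,"jaw": 0},{"x": 0,"y": 0,"z": 20,"rx": 0,"ry": 0,"rz": 9.3,"jaw": 0},{"x": 0,"y": 0,"z": 20,"rx": 0,"ry": 0,"rz": 9.3,"jaw": 0},{"x": 0,"y": 0,"z": 20,"rx": 0,"ry": 0,"rz": 9.3,"jaw": 0},{"x": 0,"y": 0,"z": 20,"rx": 0,"ry": 0,"rz": 9.3,"jaw": 0},{"x": 0,"y": 0,"z": 20,"rx": 0,"ry": 0,"rz": 9.3,"jaw": 0},{"x": 0,"y": 0,"z": 20,"rx": 0,"ry": 0,"rz": 9.3,"jaw": 0},{"x": 0,"y": 0,"z": 20,"rx": 0,"ry": 0,"rz": 9.6,"jaw": 0},{"x": 0,"y": 0,"z": 0,"rx": 0,"ry": 0,"rz": 0,"jaw": 0},{"x": 0,"y": 0,"z": 0,"rx": 0,"ry": 0,"rz": 0,"jaw": 0}])

```text
clock: 61.82
position: [0.6662, -0.0687, 0.1552]
tcp_rot: [-0.0, 0.984, 0.179, -0.0]
contact_force: [0.4, -1.3, 1.1]
grip_width: 1.0
gripper_force: 0.0
```

```bash
python3 chk.py .03;  python3 -c "
from h import *
go([.664,-.069,.006],20.4)"
```

```text
[321.2 187.5 664.8 -67.9  93.1  64.9  20.5]
top
tcp [666.6 -69.  156. ] yaw 20.5 tilt 0.06 | tool shift [ -2.6  -1.  150. ] rz 0.1 n 4 (no rz steps, if translate first)
```

>>> drive_tool(plan=[{"x": -1.8,"y": -1.4,"z": 40,"rx": 0,"ry": 0,"rz": 0,"jaw": 0},{"x": 0,"y": 0,"z": 45,"rx": 0,"ry": 0,"rz": 0,"jaw": 0},{"x": 0,"y": 0,"z": 35,"rx": 0,"ry": 0,"rz": 0,"jaw": 0},{"x": 0,"y": 0,"z": 20,"rx": 0,"ry": 0,"rz": 0,"jaw": 0},{"x": 0,"y": 0,"z": 9.6,"rx": 0,"ry": 0,"rz": 0,"jaw": 0},{"x": 0,"y": 0,"z": 0,"rx": 0,"ry": 0,"rz": 0,"jaw": 80},{"x": 0,"y": 0,"z": 0,"rx": 0,"ry": 0,"rz": 0,"jaw": 255},{"x": 0,"y": 0,"z": 0,"rx": 0,"ry": 0,"rz": 0,"jaw": 255},{"x": 0,"y": 0,"z": 0,"rx": 0,"ry": 0,"rz": 0,"jaw": 255},{"x": 0,"y": 0,"z": 0,"rx": 0,"ry": 0,"rz": 0,"jaw": 255},{"x": 0,"y": 0,"z": -20,"rx": 0,"ry": 0,"rz": 0,"jaw": 255},{"x": 0,"y": 0,"z": -40,"rx": 0,"ry": 0,"rz": 0,"jaw": 255},{"x": 0,"y": 0,"z": -50,"rx": 0,"ry": 0,"rz": 0,"jaw": 255},{"x": 0,"y": 0,"z": -60,"rx": 0,"ry": 0,"rz": 0,"jaw": 255},{"x": 0,"y": 0,"z": -60,"rx": 0,"ry": 0,"rz": 0,"jaw": 255},{"x": 0,"y": 0,"z": -25,"rx": 0,"ry": 0,"rz": 0,"jaw": 255},{"x": 0,"y": 0,"z": 0,"rx": 0,"ry": 0,"rz": 0,"jaw": 255},{"x": 0,"y": 0,"z": 0,"rx": 0,"ry": 0,"rz": 0,"jaw": 255}])

```text
clock: 64.18
position: [0.6627, -0.0685, 0.2591]
tcp_rot: [-0.0, 0.984, 0.177, -0.001]
contact_force: [-1.0, -0.6, -4.4]
grip_width: 0.694
gripper_force: 35.0
```

```bash
python3 -c "
from h import *
go([.5742,.1824,.255],95)"
```

```text
tcp [662.7 -68.5 259.1] yaw 20.3 tilt 0.15 | tool shift [   4.2 -266.     4.4] rz -74.7 n 9 (no rz steps, if translate first)
```

>>> drive_tool(plan=[{"x": 0,"y": -20,"z": 0,"rx": 0,"ry": 0,"rz": 0,"jaw": 255},{"x": 0.7,"y": -38,"z": 0,"rx": 0,"ry": 0,"rz": 0,"jaw": 255},{"x": 0.7,"y": -38,"z": 0,"rx": 0,"ry": 0,"rz": 0,"jaw": 255},{"x": 0.7,"y": -38,"z": 0,"rx": 0,"ry": 0,"rz": 0,"jaw": 255},{"x": 0.7,"y": -38,"z": 0,"rx": 0,"ry": 0,"rz": 0,"jaw": 255},{"x": 0.7,"y": -38,"z": 0,"rx": 0,"ry": 0,"rz": 0,"jaw": 255},{"x": 0.7,"y": -38,"z": 0,"rx": 0,"ry": 0,"rz": 0,"jaw": 255},{"x": 0,"y": -18,"z": 0,"rx": 0,"ry": 0,"rz": 0,"jaw": 255}])

```text
clock: 65.18
position: [0.5734, 0.1843, 0.2593]
tcp_rot: [-0.0, 0.984, 0.178, -0.001]
contact_force: [-0.3, 0.3, -4.0]
grip_width: 0.7
gripper_force: 35.0
```

>>> drive_tool(plan=[{"x": 0,"y": 0,"z": 0,"rx": 0,"ry": 0,"rz": -9.3,"jaw": 255},{"x": 0,"y": 0,"z": 0,"rx": 0,"ry": 0,"rz": -9.3,"jaw": 255},{"x": 0,"y": 0,"z": 0,"rx": 0,"ry": 0,"rz": -9.3,"jaw": 255},{"x": 0,"y": 0,"z": 0,"rx": 0,"ry": 0,"rz": -9.3,"jaw": 255},{"x": 0,"y": 0,"z": 0,"rx": 0,"ry": 0,"rz": -9.3,"jaw": 255},{"x": 0,"y": 0,"z": 0,"rx": 0,"ry": 0,"rz": -9.3,"jaw": 255},{"x": 0,"y": 0,"z": 0,"rx": 0,"ry": 0,"rz": -9.3,"jaw": 255},{"x": 0,"y": 0,"z": 0,"rx": 0,"ry": 0,"rz": -9.6,"jaw": 255},{"x": 0,"y": 0,"z": 25,"rx": 0,"ry": 0,"rz": 0,"jaw": 255},{"x": 0,"y": 0,"z": 18,"rx": 0,"ry": 0,"rz": 0,"jaw": 255},{"x": 0,"y": 0,"z": 8,"rx": 0,"ry": 0,"rz": 0,"jaw": 255},{"x": 0,"y": 0,"z": 0,"rx": 0,"ry": 0,"rz": 0,"jaw": 255},{"x": 0,"y": 0,"z": 0,"rx": 0,"ry": 0,"rz": 0,"jaw": 255},{"x": 0,"y": 0,"z": 0,"rx": 0,"ry": 0,"rz": 0,"jaw": 255}])

```text
clock: 66.92
position: [0.5758, 0.1823, 0.2104]
tcp_rot: [0.0, 0.675, 0.738, 0.001]
contact_force: [0.3, 0.8, -4.2]
grip_width: 0.694
gripper_force: 35.0
```

```bash
python3 -c "
from h import *
go([.5742,.1824,.186],95); print(arm.read_state()['contact_force'])"
```

```text
tcp [575.8 182.3 210.4] yaw 95.0 tilt 0.07 | tool shift [ 0.2 -1.6 24.4] rz 0.0 n 1 (no rz steps, if translate first)
[ 0.29503139  0.77518389 -4.22426431]
```

>>> drive_tool(plan=[{"x": 0.2,"y": -1.6,"z": 12,"rx": 0,"ry": 0,"rz": 0,"jaw": 255},{"x": 0,"y": 0,"z": 7,"rx": 0,"ry": 0,"rz": 0,"jaw": 255},{"x": 0,"y": 0,"z": 3,"rx": 0,"ry": 0,"rz": 0,"jaw": 255},{"x": 0,"y": 0,"z": 2,"rx": 0,"ry": 0,"rz": 0,"jaw": 255},{"x": 0,"y": 0,"z": 0,"rx": 0,"ry": 0,"rz": 0,"jaw": 255},{"x": 0,"y": 0,"z": 0,"rx": 0,"ry": 0,"rz": 0,"jaw": 255}])

```text
clock: 67.68
position: [0.5739, 0.1823, 0.1858]
tcp_rot: [0.0, 0.675, 0.738, 0.0]
contact_force: [0.6, -0.8, -2.8]
grip_width: 0.695
gripper_force: 35.0
```

>>> drive_tool(plan=[{"x": 0,"y": 0,"z": 0.7,"rx": 0,"ry": 0,"rz": 0,"jaw": 255},{"x": 0,"y": 0,"z": 0,"rx": 0,"ry": 0,"rz": 0,"jaw": 255},{"x": 0,"y": 0,"z": 0,"rx": 0,"ry": 0,"rz": 0,"jaw": 0},{"x": 0,"y": 0,"z": 0,"rx": 0,"ry": 0,"rz": 0,"jaw": 0},{"x": 0,"y": 0,"z": 0,"rx": 0,"ry": 0,"rz": 0,"jaw": 0},{"x": 0,"y": 0,"z": -20,"rx": 0,"ry": 0,"rz": 0,"jaw": 0},{"x": 0,"y": 0,"z": -50,"rx": 0,"ry": 0,"rz": 0,"jaw": 0},{"x": -40,"y": 0,"z": -55,"rx": 0,"ry": 0,"rz": 0,"jaw": 0},{"x": -50,"y": 0,"z": -40,"rx": 0,"ry": 0,"rz": 0,"jaw": 0},{"x": 0,"y": 0,"z": 0,"rx": 0,"ry": 0,"rz": 0,"jaw": 0},{"x": 0,"y": 0,"z": 0,"rx": 0,"ry": 0,"rz": 0,"jaw": 0}])

```text
clock: 69.05
position: [0.5809, 0.0972, 0.3437]
tcp_rot: [-0.0, 0.676, 0.737, -0.0]
contact_force: [-0.4, 0.9, -0.3]
grip_width: 1.0
gripper_force: 0.0
```

```bash
python3 chk.py .209; python3 -c "
from h import *
f=grab('side'); save(f,'s11.png')
w=grab('wrist'); print('pin', proj(w,[.5862,.0606,.094])); w['pixels']=w['pixels'][:240]; save(w,'w11.png')"
```

```text
[321.6 100.  572.3 183.4  89.9  64.1 -85. ]
top
pin [324.41829886 197.13900288]
```

View pics/s11.png

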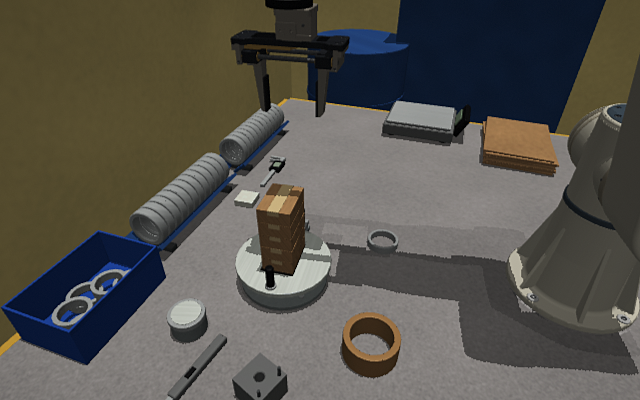

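View pics/w11.png

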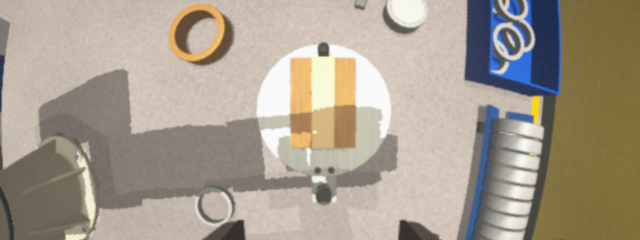

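The side view shows all five cartons in one straight column near (281,228). The wrist view shows the pin seated at (323,195), against (324,197) expected. The arm is clear and the other things have not moved, so I'm handing in.

```bash
python3 -c "
from h import *
print(arm.close_job())"
```

```text
the job is handed in; nothing more can be done
None
```

I handed the job in: the turntable is locked with the pin seated in ear and lug, and all five cartons are stacked square, their measured centres within about 2 mm of the pad's. No verdict came back on hand-in.

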